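# Index a rotary ball store and tip grinding balls into the orange bay

### The arm

A 6-joint arm with a two-finger parallel gripper is mounted at the origin on a cart in front of the work surface, level with it; the furniture and walls round the work are solid. World frame = base frame: x ahead of the robot, y to its left, z up, the work surface at z = 0. Lengths are in m, angles in degrees, forces in N, time in s.
With the tool pointing down it reaches from about 0.3 to 0.75 m from the base axis. Payload 8.5 kg.
Tool frame: the origin (TCP) lies on the centre line of the jaws, within the pads' length; the fingertips stand 19 mm ahead of it and the grasp point (between the pads) is the TCP; z points along the fingers, x is the direction in which the jaws open and shut, and the axes are right-handed (so a half turn about z gives the same grasp; the last joint's range is limited). The gripper opens to 85 mm and grips with 20 to 120 N. Pads are 22 mm wide; open, the fingers measure 114 mm over their backs; the gripper's body (76 mm by 85 mm) begins 54 mm behind the grasp point. The pads swing forward as they close: fully open they stand 13 mm farther back than shut.
Start: joints at [57.852, 21.807, 74.336, -0, 83.858, -12.336], TCP at [0.186, 0.517, 0.25] pointing down, gripper open.
Joint ranges: [-178.18, 178.18], [-50.72, 133.34], [12.68, 142.11], [-81.47, 261.47], [9.98, 163.14], [-165.26, 165.26]. Speed limits (degrees/s): [136.94, 136.94, 180, 180, 180, 180].

### API

Orientations are given as a 3x3 rotation matrix whose columns are the frame's x, y, z axes.
In Python, from rig import env, cams, order gives the robot as it stands.
- The arm moves only by the tool step_arm, never from a script. Its argument "steps" is a list of rows, each an object with "xyz": the shift along the tool's x, y, z normalised to -1 to 1, where 1 is 0.04 m, a list of three; "turn": the turn, a rotation vector about the tool's x, y, z normalised to -1 to 1, where 1 is 0.08 rad, a list of three; "gripper": the gripper command: -1 is shut, 1 is fully open, values between are in proportion. A call has 1 to 20 rows; each row shifts and turns the commanded pose from where the row before left it, along the tool's axes as they then stand; what a row does not reach is not made up. A row lasts 1/12 s, in which the tool goes at most 41.7 mm and 7.16 degrees, less where a joint would pass 70% of its speed; a pose out of reach is approached as far as the arm can. A call with a number of a shift or a turn outside -1 to 1 is refused whole. A call with a gripper value outside its range is refused whole. The fingers move at their own pace and stop on an object; "squeeze" is the grip in N (left out, the last holds). Time passes only in rows, so rows that do not move let the fingers close. It gives the time, the measured TCP pose, the force and the opening at its end, in the units of the state.
- env.observe(): the state, without advancing time (a new reading comes with each control period).
- cams.get_image(name): name is "side" or "top" or "wrist"; returns (picture, depth): 480x640x3 uint8, red, green, blue; 480x640 float32, m along the optical axis (not along the pixel's ray), 0 where there is no reading.
- cams.camera_info(name): a dict with "fx", "fy", "cx", "cy" (pixels), "extrinsics" (4x4, takes a point from camera to world coordinates). Camera axes: x right, y down, z forward; pixel columns grow to the right and rows downward; lengths in m; the calibration is good to about 2 mm. A picture is of the moment at which its call begins: read the wrist's pose just before it. camera_info takes no time and is no camera call; for the wrist camera it gives the pose at the moment of the call.
- order.close_job(): hands the job in, once; it reports no verdict.
The state is a dict: "time_s": time; "q": joint angles; "qvel": joint speeds; "joint_efforts": joint torques, N m; "position": TCP position; "tool_rot": TCP orientation; "ft_force": force on the tool from outside, world axes, zero at the start; "wrist_torque": the same for the moment, N m; "grip_width": finger opening in m.
Only numpy, scipy, OpenCV 4.12 (cv2) and the standard library are available. Lean on these libraries where they do the work, as an engineer would, in place of code of your own. Each camera call takes 0.05 s, during which the arm holds its last target. There are 200 camera calls.

### The job

Turn the six-bay rotary bin by its outer lugs until the orange bay is centred under the metal chute. Then take the scoop by its black grip, tip all three steel balls down the chute into the orange bay, and put the scoop back on the bench, upright and let go. Do not touch the balls with the fingers, leave the bin standing with the orange bay under the chute, and leave the jar, the vial and the beaker where they are.

Things in the scene. Friction and masses are not known exactly. Their poses are not given: they have to be found in the camera images.
- station: fixed stand of the rotary bin; origin on the bench on the bin's axis, z up, x and y turn with the stand's yaw. The metal chute stands on its +y side, carried by a post at y 146 to 158 mm; the -x, -y and +x sides are free. The bin is a hexagon of six 60 degree bays, floor 35 mm and walls 85 mm above the bench, bays from 24 to 90 mm from the axis
- cover (a point): middle of the top face of a fixed clear round flat cover, 124 mm radius: underside 100 mm, top 104 mm above the bench. It overhangs the bin and its lugs, so lugs can be reached only from the side with the tool leaning outward from the bin's axis, about 35 to 45 degrees from vertical
- chute_mouth (a point): middle of the chute's open mouth, level with its blue side rims 205 mm above the bench, 93 mm from the bin's axis. Mouth 90 mm wide along the stand's x, 102 mm along its y (stand y 42 to 144 mm); the outer (+y) wall is 201 mm high, the inner wall (y 40 mm) 236 mm. The chute narrows to an outlet 46 mm wide at stand y 42 to 84 mm
- rotor (a joint): angle of the rotary bin about its vertical axis, rad, counterclockwise positive seen from above; 0 or any whole turn puts the orange bay under the chute. Turns both ways within -7 to 14 rad against light friction (about 0.12 N m) and stays where it is left. The orange lug stands at the angle rotor + 90 degrees from the stand's x axis, the grey lugs every 60 degrees from it
- orange_lug (a point): on the orange lug, 113 mm from the bin's axis, 65 mm above the bench. Each bay has such a radial upright fin in the middle of its outer wall: 10 mm thick (tangentially), from 93 to 122 mm from the axis, 45 to 85 mm above the bench. The orange bay's lug, wall and floor patch are orange; the other five bays and lugs are grey
- orange_bay (a point): middle of the orange bay's floor, 68 mm from the bin's axis, 35 mm above the bench; turns with the bin
- chute_outlet (a point): fixed point in the chute's outlet, 68 mm from the bin's axis on the stand's +y side, 100 mm above the bench; the orange bay is centred when its point is right below this one
- scoop: open steel scoop, 148 mm long, 60 mm wide, 180 g; origin on its underside, x towards the open nose, y across, z up. Trough from the back wall (x -45 mm) to the nose; its floor rises 10 degrees towards the nose, so the balls stay at the back while it is level and roll out over the nose when it is tipped nose down by clearly more than 10 degrees (35 to 40 is ample). Side walls 27 mm
- scoop_grip (a point): on the scoop's black upright grip behind the back wall, at its middle (scoop x -66 mm, y 0), 50 mm above the underside; axes as the scoop's. The grip is 14 mm thick in y, 36 mm long in x, 70 mm high
- scoop_nose (a point): middle of the floor's front edge at the scoop's nose (scoop x 61 mm, z 24 mm)
- ball1_center (a point): dark steel grinding ball, 16 mm diameter, 17 g; this point is its centre. It starts in the scoop against the back wall
- ball2_center (a point): dark steel grinding ball, 16 mm diameter, 17 g; this point is its centre. It starts in the scoop against the back wall
- ball3_center (a point): dark steel grinding ball, 16 mm diameter, 17 g; this point is its centre. It starts in the scoop against the back wall
- jar: bystander: white jar with blue lid, 48 mm diameter, 61 mm high; origin at the centre of its underside
- vial: bystander: small glass vial with blue cap, 21 mm diameter, 45 mm high; origin at the centre of its underside
- beaker: bystander: glass beaker, 58 mm wide, 70 mm high; origin at the centre of its underside
- ball1: grinding ball 1 (dark steel, 16 mm); its frame rolls with it, use ball1_center
- ball2: grinding ball 2 (dark steel, 16 mm); its frame rolls with it, use ball2_center
- ball3: grinding ball 3 (dark steel, 16 mm); its frame rolls with it, use ball3_center

How it is judged:
By the outcome, as a careful person would: the job done as asked, in the order asked, and still so for the second after the job is handed in, with the robot touching nothing.
It also fails if it takes over 72 s, if anything falls off the work surface, if the arm or the gripper's body presses on something with over 40 N, if the wrist force passes 120 N, or if a joint passes its speed limit or range.

## Working session

There is one attempt and no reset: what is moved stays moved. The work goes in short steps, Python scripts to look and compute and a tool call to move; the robot and the scene stay as the last step left them, time stands still between calls to the robot, and variables do not carry over. Pictures are saved under pics/ and viewed, about 8 in all and at most 12, crops included, and the job is handed in when it is done.

Besides the shell and the picture viewer there is one more tool, called after "Call:" as a command line: name --argument value ..., lists and objects as JSON in quotes. step_arm: Moves the arm, as the interface text tells. Scaled input: -1 to 1 covers 0.04 m each way for a shift and 0.08 rad each way for a turn. Its arguments: {"type":"object","properties":{"steps":{"type":"array"},"squeeze":{"type":"number"}},"required":["steps"]}

```bash
ls; mkdir -p pics; cat > h.py <<'E'
import numpy as np,cv2
from rig import env,cams,order
def grab(n,tag):
    im,d=cams.get_image(n); ci=cams.camera_info(n)
    cv2.imwrite(f'pics/{tag}.png',im[:,:,::-1]); np.savez(f'pics/{tag}.npz',im=im,d=d,E=ci['extrinsics'],k=[ci['fx'],ci['fy'],ci['cx'],ci['cy']])
    return im,d
def cloud(tag):
    z=np.load(f'pics/{tag}.npz'); d=z['d']; fx,fy,cx,cy=z['k']
    v,u=np.mgrid[:480,:640]; P=np.stack([(u-cx)/fx*d,(v-cy)/fy*d,d],-1)
    P=P@z['E'][:3,:3].T+z['E'][:3,3]; P[d==0]=np.nan
    return z['im'],P
def proj(tag,p):
    z=np.load(f'pics/{tag}.npz'); fx,fy,cx,cy=z['k']; q=np.linalg.inv(z['E'])@np.r_[p,1]
    return fx*q[0]/q[2]+cx,fy*q[1]/q[2]+cy
E
python3 - <<'E'
from h import *
s=env.observe(); print(s)
a,_=grab('top','top1'); b,_=grab('side','side1')
for t in('top1','side1'):
    z=np.load(f'pics/{t}.npz'); print(z['E'].round(3),z['k'])
E
```

```text
pics
{'time_s': 0.0, 'q': array([ 5.78517124e+01,  2.18416849e+01,  7.43866493e+01,  6.26170130e-04,
        8.38587068e+01, -1.23363194e+01]), 'qvel': array([-0.02629   , -0.00852102, -0.03707923, -0.05617985,  0.05785504,
        0.04527583]), 'joint_efforts': array([-6.64855343e-04, -4.48465168e+01, -2.31273258e+01, -2.13627304e-04,
        4.81740411e-03, -4.76974969e-05]), 'position': array([0.18626696, 0.51720272, 0.2496941 ]), 'tool_rot': array([[ 3.38934951e-01,  9.40809455e-01, -8.17558471e-04],
       [ 9.40808644e-01, -3.38935771e-01, -1.28044262e-03],
       [-1.48175234e-03, -3.35179320e-04, -9.99998846e-01]]), 'ft_force': array([-0.13963154, -0.84025586,  0.58030409]), 'wrist_torque': array([-0.02016059, -0.00970983,  0.00345783]), 'grip_width': 0.0851927231548275}
[[ 0.067 -0.974  0.215  0.348]
 [-0.998 -0.067  0.009  0.041]
 [ 0.005 -0.215 -0.977  1.176]
 [ 0.     0.     0.     1.   ]] [482.38727176 482.38727176 324.41316566 237.57959104]
[[ 0.632 -0.429  0.646 -0.212]
 [-0.775 -0.371  0.512 -0.582]
 [ 0.021 -0.824 -0.567  0.846]
 [ 0.     0.     0.     1.   ]] [484.54692523 484.54692523 322.4537408  237.81146764]
```

View pics/top1.png

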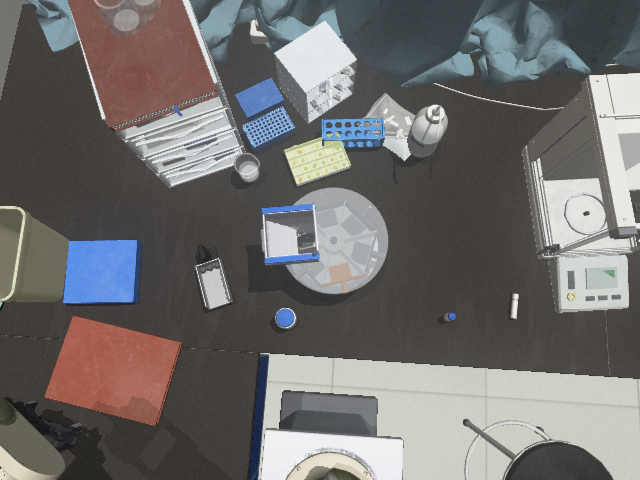

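View pics/side1.png

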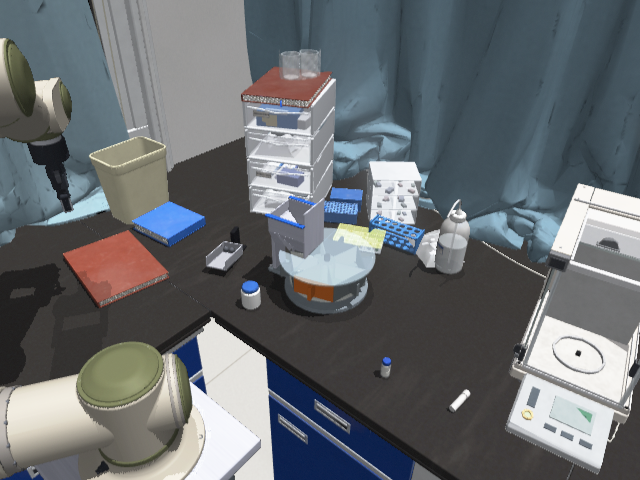

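The top view shows the bin cover at about (335,240), with the chute on its left at (290,235) and the orange bay at the bottom at (340,275). The scoop is at (213,280) with its grip at (205,255). The jar is at (285,318), the vial at (450,317) and the beaker at (246,168). The side view agrees. Next I measure from the depth images.

```bash
python3 - <<'E'
from h import *
im,P=cloud('top1'); hsv=cv2.cvtColor(im,cv2.COLOR_RGB2HSV)
H,S,V=[hsv[...,i].astype(int) for i in range(3)]; z=P[...,2]
v,u=np.mgrid[:480,:640]
box=lambda a,b,c,d:(u>=a)&(u<=b)&(v>=c)&(v<=d)
bl=(H>100)&(H<130)&(S>120)
for n,m in(('rimtop',bl&box(255,325,200,220)&(z>.18)),('rimbot',bl&box(255,325,250,270)&(z>.18))):
    Q=P[m]; print(n,len(Q),Q.mean(0).round(4),Q.min(0).round(3),Q.max(0).round(3))
    c,s,(a,b)=cv2.fitLine(Q[:,:2].astype(np.float32),1,0,.01,.01).ravel()[:2],0,(0,0); print(' dir',np.degrees(np.arctan2(c[1],c[0])))
    print(cv2.minAreaRect((Q[:,:2]*1000).astype(np.float32)))
# cover
m=(abs(z-.104)<.006)&box(270,400,180,300); Q=P[m]; print('cover',len(Q)); 
if len(Q)>50: print(cv2.minEnclosingCircle((Q[:,:2]*1000).astype(np.float32)))
o=(H>3)&(H<20)&(S>110)&box(300,400,240,310); Q=P[o]; print('orange',len(Q),np.nanmean(Q,0),np.nanmin(Q,0),np.nanmax(Q,0), u[o].min(),u[o].max(),v[o].min(),v[o].max())
# scoop
m=(z>.006)&box(185,240,235,315); Q=P[m]; print('scoop',len(Q),cv2.minAreaRect((Q[:,:2]*1000).astype(np.float32)),Q.max(0))
m=(z>.055)&box(185,240,235,315); Q=P[m]; print('grip',len(Q),Q.mean(0).round(4),cv2.minAreaRect((Q[:,:2]*1000).astype(np.float32)),Q[:,2].max())
for n,b in(('jar',box(265,305,300,335)),('vial',box(435,465,305,330)),('beaker',box(228,265,145,190))):
    Q=P[b&(z>.02)&(z<.1)]; print(n,len(Q),np.median(Q,0).round(3),(Q.min(0)).round(3),Q.max(0).round(3))
a=cv2.resize(im[225:320,180:250],None,fx=5,fy=5,interpolation=cv2.INTER_CUBIC); b=cv2.resize(im[180:300,260:395],None,fx=4,fy=4,interpolation=cv2.INTER_CUBIC)
b=cv2.copyMakeBorder(b,0,max(0,a.shape[0]-b.shape[0]),0,0,0); a=cv2.copyMakeBorder(a,0,max(0,b.shape[0]-a.shape[0]),0,0,0)
im2=np.hstack([a[:,:800-b.shape[1]] if 0 else cv2.resize(a,None,fx=.7,fy=1) ,b]); print(im2.shape)
cv2.imwrite('pics/c1.png',im2[:,:800,::-1])
E
```

```text
rimtop 265 [0.6197 0.1328 0.2041] [0.606 0.08  0.199] [0.633 0.185 0.209]
 dir -80.87094
((619.8279418945312, 132.54879760742188), (12.416902542114258, 105.31658172607422), 9.410866737365723)
rimbot 290 [0.5151 0.1142 0.2041] [0.501 0.06  0.199] [0.529 0.169 0.209]
 dir -81.02449
((515.1310424804688, 114.20957946777344), (11.656935691833496, 109.4306869506836), 8.875990867614746)
cover 7090
((582.9965209960938, 30.2617244720459), 124.5060806274414)<stdin>:14: RuntimeWarning: Mean of empty slice
Traceback (most recent call last):
ValueError: zero-size array to reduction operation fmin which has no identity
```

```bash
python3 - <<'E'
from h import *
im,P=cloud('top1'); hsv=cv2.cvtColor(im,cv2.COLOR_RGB2HSV)
H,S,V=[hsv[...,i].astype(int) for i in range(3)]; z=P[...,2]
v,u=np.mgrid[:480,:640]
box=lambda a,b,c,d:(u>=a)&(u<=b)&(v>=c)&(v<=d)
print(hsv[275,340])
zz=np.load('pics/top1.npz'); E=zz['E'];fx,fy,cx,cy=zz['k']
o=(H>3)&(H<25)&(S>45)&box(300,390,245,310); print(o.sum())
# intersect rays with floor z=.035 
R=np.stack([(u-cx)/fx,(v-cy)/fy,np.ones(u.shape)],-1)@E[:3,:3].T
X=E[:3,3]+R*((.035-E[2,3])/R[...,2])[...,None]
Q=X[o][:,:2]-[.583,.0303]; r=np.hypot(*Q.T);a=np.degrees(np.arctan2(Q[:,1],Q[:,0]))%360
print('r',np.percentile(r,[2,50,98]),'ang',np.percentile(a,[2,10,50,90,98]))
for lab,m in(('floor',r<.085),('out',r>.09)): print(lab,m.sum(),a[m].mean() if m.any() else 0)
m=(z>.006)&box(185,240,235,315); Q=P[m]; print('scoop',len(Q),cv2.minAreaRect((Q[:,:2]*1000).astype(np.float32)),Q.max(0))
m=(z>.055)&box(185,240,235,315); Q=P[m]; print('grip',len(Q),Q.mean(0).round(4),cv2.minAreaRect((Q[:,:2]*1000).astype(np.float32)),Q[:,2].max())
for n,b in(('jar',box(265,305,300,335)),('vial',box(435,465,305,330)),('beaker',box(228,265,145,190))):
    Q=P[b&(z>.02)&(z<.1)]; print(n,len(Q),np.median(Q,0).round(3),(Q.min(0)).round(3),Q.max(0).round(3))
a=cv2.resize(im[230:315,185:245],(340,480),interpolation=cv2.INTER_CUBIC); b=cv2.resize(im[185:300,280:390],(459,480),interpolation=cv2.INTER_CUBIC)
cv2.imwrite('pics/c1.png',np.hstack([a,b])[:,:,::-1])
E
```

```text
[ 11  45 191]
254
r [0.05391665 0.07570934 0.11829836] ang [177.67535885 182.87539215 198.0386029  211.30901516 216.46190642]
floor 186 196.78728464576673
out 45 199.013461061684
scoop 1451 ((497.20074462890625, 325.8709411621094), (135.18894958496094, 171.89407348632812), 88.85433959960938) [0.58383792 0.39240146 0.07360018]
grip 105 [0.5372 0.3342 0.0668] ((497.6552429199219, 309.39215087890625), (133.9608917236328, 17.924848556518555), 33.06425094604492) 0.07360018386784528
jar 355 [0.401 0.128 0.058] [0.378 0.106 0.021] [0.424 0.153 0.066]
vial 81 [ 0.431 -0.253  0.043] [ 0.423 -0.264  0.02 ] [ 0.442 -0.246  0.049]
beaker 762 [0.778 0.262 0.044] [0.735 0.22  0.02 ] [0.835 0.309 0.099]
```

View pics/c1.png

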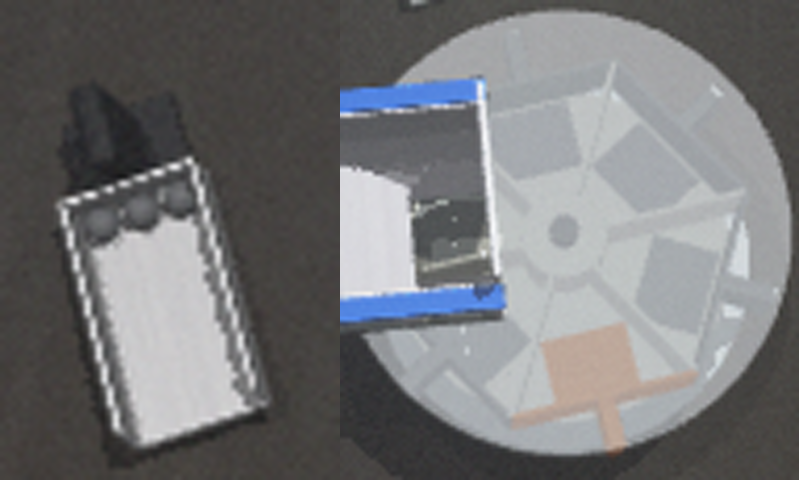

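The crop shows the three balls at the scoop's back wall at crop px (100–180, 200–220). The black grip is behind them at about (90,130). The orange lug is at crop px (612,430). I'll write a planner that turns target poses into step rows.

```bash
cat >> h.py <<'E'
from scipy.linalg import logm,expm
from scipy.spatial.transform import Rotation as Ro
AX=np.array([.583,.0303]); YAW=9.0
def T(R,p):
    M=np.eye(4);M[:3,:3]=R;M[:3,3]=p;return M
def cur():
    s=env.observe(); return T(s['tool_rot'],s['position'])
def plan(A,B,deg=3.8,mm=32,name=''):
    L=np.linalg.inv(A)@B; rv=Ro.from_matrix(L[:3,:3]).as_rotvec(); X=np.real(logm(L))
    n=int(max(1,np.ceil(np.degrees(np.linalg.norm(rv))/deg),np.ceil(np.linalg.norm(X[:3,3])*1000/mm)))
    S=expm(X/n); x=S[:3,3]/.04; t=Ro.from_matrix(S[:3,:3]).as_rotvec()/.08
    M=A@np.real(expm(X/2)); print(name,'n=',n,'xyz',x.round(3).tolist(),'turn',t.round(3).tolist(),'mid',M[:3,3].round(3),'end',B[:3,3].round(3))
    return B
def lugpose(th,r,z,lean=40,back=0,flip=1):
    a=np.radians(th);l=np.radians(lean); rh=np.array([np.cos(a),np.sin(a),0]);t=np.array([-np.sin(a),np.cos(a),0])*flip
    zt=-np.sin(l)*rh-np.cos(l)*np.array([0,0,1]); R=np.c_[t,np.cross(zt,t),zt]
    return T(R,np.r_[AX+r*rh[:2],z]-back*zt)
def ray(tag,u,v,z):
    q=np.load(f'pics/{tag}.npz');E=q['E'];fx,fy,cx,cy=q['k'];d=E[:3,:3]@[(u-cx)/fx,(v-cy)/fy,1]
    return E[:3,3]+d*(z-E[2,3])/d[2]
E
python3 - <<'E'
from h import *
p=ray('top1',345.2,288,.085)[:2]-AX; print('lug',np.hypot(*p),np.degrees(np.arctan2(p[1],p[0]))%360)
im,P=cloud('top1'); m=np.zeros((480,640),bool); m[238:262,193:216]=1; m&=(P[...,2]>.05)&(P[...,2]<.08)
Q=P[m];print('grip',len(Q),Q.mean(0),cv2.minAreaRect((Q[:,:2]*1000).astype(np.float32)))
for c in((62,205,.05),(195,160,.05),(268,405,.04),(130,450,.04)): print(ray('top1',185+c[0]*60/340,230+c[1]*85/480,c[2]).round(4))
A=cur(); d=T(A[:3,:3],[.45,-.05,.30])
d=plan(A,d,name='over')
e=plan(d,lugpose(257,.117,.066,back=.10),name='pre')
f=plan(e,lugpose(257,.117,.066),mm=15,name='in')
g=plan(f,lugpose(200,.117,.066),deg=3,name='push')
E
```

```text
lug 0.1129767991505235 197.45570737989465
grip 110 [0.53794515 0.3345472  0.0661512 ] ((538.8911743164062, 335.9808044433594), (36.06509017944336, 14.244895935058594), 22.515771865844727)
[0.5066 0.3488 0.05  ]
[0.5293 0.2959 0.05  ]
[0.4305 0.2564 0.04  ]
[0.4083 0.311  0.04  ]
over n= 20 xyz [-0.555, 0.55, -0.062] turn [0.0, -0.0, 0.0] mid [0.318 0.234 0.275] end [ 0.45 -0.05  0.3 ]
pre n= 24 xyz [0.005, 0.197, 0.11] turn [0.297, 0.264, 0.723] mid [ 0.521 -0.095  0.234] end [ 0.542 -0.146  0.143]
in n= 7 xyz [-0.0, 0.0, 0.357] turn [-0.0, 0.0, 0.0] mid [ 0.549 -0.115  0.104] end [ 0.557 -0.084  0.066]
push n= 19 xyz [-0.153, -0.003, 0.003] turn [-0.0, 0.421, 0.501] mid [ 0.505 -0.057  0.066] end [ 0.473 -0.01   0.066]
```

Call:
step_arm --steps '[{"xyz":[-0.555,0.55,-0.062],"turn":[0,0,0],"gripper":-0.3},{"xyz":[-0.555,0.55,-0.062],"turn":[0,0,0],"gripper":-0.3},{"xyz":[-0.555,0.55,-0.062],"turn":[0,0,0],"gripper":-0.3},{"xyz":[-0.555,0.55,-0.062],"turn":[0,0,0],"gripper":-0.3},{"xyz":[-0.555,0.55,-0.062],"turn":[0,0,0],"gripper":-0.3},{"xyz":[-0.555,0.55,-0.062],"turn":[0,0,0],"gripper":-0.3},{"xyz":[-0.555,0.55,-0.062],"turn":[0,0,0],"gripper":-0.3},{"xyz":[-0.555,0.55,-0.062],"turn":[0,0,0],"gripper":-0.3},{"xyz":[-0.555,0.55,-0.062],"turn":[0,0,0],"gripper":-0.3},{"xyz":[-0.555,0.55,-0.062],"turn":[0,0,0],"gripper":-0.3},{"xyz":[-0.555,0.55,-0.062],"turn":[0,0,0],"gripper":-0.3},{"xyz":[-0.555,0.55,-0.062],"turn":[0,0,0],"gripper":-0.3},{"xyz":[-0.555,0.55,-0.062],"turn":[0,0,0],"gripper":-0.3},{"xyz":[-0.555,0.55,-0.062],"turn":[0,0,0],"gripper":-0.3},{"xyz":[-0.555,0.55,-0.062],"turn":[0,0,0],"gripper":-0.3},{"xyz":[-0.555,0.55,-0.062],"turn":[0,0,0],"gripper":-0.3},{"xyz":[-0.555,0.55,-0.062],"turn":[0,0,0],"gripper":-0.3},{"xyz":[-0.555,0.55,-0.062],"turn":[0,0,0],"gripper":-0.3},{"xyz":[-0.555,0.55,-0.062],"turn":[0,0,0],"gripper":-0.3},{"xyz":[-0.555,0.55,-0.062],"turn":[0,0,0],"gripper":-0.3}]'

```text
time_s: 1.77
position: [0.4501, -0.051, 0.2998]
tool_rot: [[0.339, 0.941, -0.001], [0.941, -0.339, 0.0], [0.0, -0.001, -1.0]]
ft_force: [1.0, 0.9, -0.9]
grip_width: 0.03
```

Call:
step_arm --steps '[{"xyz":[0.005,0.197,0.11],"turn":[0.297,0.264,0.723],"gripper":-0.3},{"xyz":[0.005,0.197,0.11],"turn":[0.297,0.264,0.723],"gripper":-0.3},{"xyz":[0.005,0.197,0.11],"turn":[0.297,0.264,0.723],"gripper":-0.3},{"xyz":[0.005,0.197,0.11],"turn":[0.297,0.264,0.723],"gripper":-0.3},{"xyz":[0.005,0.197,0.11],"turn":[0.297,0.264,0.723],"gripper":-0.3},{"xyz":[0.005,0.197,0.11],"turn":[0.297,0.264,0.723],"gripper":-0.3},{"xyz":[0.005,0.197,0.11],"turn":[0.297,0.264,0.723],"gripper":-0.3},{"xyz":[0.005,0.197,0.11],"turn":[0.297,0.264,0.723],"gripper":-0.3},{"xyz":[0.005,0.197,0.11],"turn":[0.297,0.264,0.723],"gripper":-0.3},{"xyz":[0.005,0.197,0.11],"turn":[0.297,0.264,0.723],"gripper":-0.3},{"xyz":[0.005,0.197,0.11],"turn":[0.297,0.264,0.723],"gripper":-0.3},{"xyz":[0.005,0.197,0.11],"turn":[0.297,0.264,0.723],"gripper":-0.3},{"xyz":[0.005,0.197,0.11],"turn":[0.297,0.264,0.723],"gripper":-0.3},{"xyz":[0.005,0.197,0.11],"turn":[0.297,0.264,0.723],"gripper":-0.3},{"xyz":[0.005,0.197,0.11],"turn":[0.297,0.264,0.723],"gripper":-0.3},{"xyz":[0.005,0.197,0.11],"turn":[0.297,0.264,0.723],"gripper":-0.3},{"xyz":[0.005,0.197,0.11],"turn":[0.297,0.264,0.723],"gripper":-0.3},{"xyz":[0.005,0.197,0.11],"turn":[0.297,0.264,0.723],"gripper":-0.3},{"xyz":[0.005,0.197,0.11],"turn":[0.297,0.264,0.723],"gripper":-0.3},{"xyz":[0.005,0.197,0.11],"turn":[0.297,0.264,0.723],"gripper":-0.3}]'

```text
time_s: 3.43
position: [0.5412, -0.1309, 0.1748]
tool_rot: [[0.997, 0.044, 0.056], [0.005, -0.827, 0.563], [0.071, -0.561, -0.825]]
ft_force: [0.2, -0.3, -0.5]
grip_width: 0.03
```

```bash
python3 - <<'E'
from h import *
A=cur(); s=env.observe(); print(s['time_s'],s['q'].round(1),A.round(3))
e=plan(A,lugpose(257.4,.117,.066,back=.10),name='pre')
f=plan(e,lugpose(257.4,.117,.066),mm=15,name='in')
E
```

```text
3.4333 [-38.1  31.8  77.8  28.5  90.5 -44.6] [[ 0.997  0.044  0.056  0.541]
 [ 0.005 -0.827  0.563 -0.131]
 [ 0.071 -0.561 -0.825  0.175]
 [ 0.     0.     0.     1.   ]]
pre n= 4 xyz [0.012, 0.198, 0.105] turn [0.288, 0.247, 0.695] mid [ 0.543 -0.139  0.159] end [ 0.543 -0.147  0.143]
in n= 7 xyz [0.0, 0.0, 0.357] turn [-0.0, -0.0, 0.0] mid [ 0.55  -0.115  0.104] end [ 0.557 -0.084  0.066]
```

Call:
step_arm --steps '[{"xyz":[0.012,0.198,0.105],"turn":[0.288,0.247,0.695],"gripper":-0.3},{"xyz":[0.012,0.198,0.105],"turn":[0.288,0.247,0.695],"gripper":-0.3},{"xyz":[0.012,0.198,0.105],"turn":[0.288,0.247,0.695],"gripper":-0.3},{"xyz":[0.012,0.198,0.105],"turn":[0.288,0.247,0.695],"gripper":-0.3},{"xyz":[0,0,0.357],"turn":[0,0,0],"gripper":-0.3},{"xyz":[0,0,0.357],"turn":[0,0,0],"gripper":-0.3},{"xyz":[0,0,0.357],"turn":[0,0,0],"gripper":-0.3},{"xyz":[0,0,0.357],"turn":[0,0,0],"gripper":-0.3},{"xyz":[0,0,0.357],"turn":[0,0,0],"gripper":-0.3},{"xyz":[0,0,0.357],"turn":[0,0,0],"gripper":-0.3},{"xyz":[0,0,0.357],"turn":[0,0,0],"gripper":-0.3}]'

```text
time_s: 4.35
position: [0.5574, -0.0832, 0.0659]
tool_rot: [[0.977, -0.165, 0.139], [-0.215, -0.749, 0.626], [0.001, -0.642, -0.767]]
ft_force: [0.1, 0.2, 0.2]
grip_width: 0.0297
```

```bash
python3 - <<'E'
from h import *
A=cur(); s=env.observe(); print(s['time_s'],s['q'].round(1),A.round(3),s['ft_force'])
plan(A,lugpose(200,.117,.066),deg=3,name='push')
im,d=grab('side','s2'); im=im[180:340,200:440]; cv2.imwrite('pics/s2c.png',cv2.resize(im,(720,480),interpolation=cv2.INTER_CUBIC)[:,:,::-1])
E
```

```text
4.35 [-35.8  39.8  87.3  37.7  74.9 -40.7] [[ 0.977 -0.165  0.139  0.557]
 [-0.215 -0.749  0.626 -0.083]
 [ 0.001 -0.642 -0.767  0.066]
 [ 0.     0.     0.     1.   ]] [0.06947018 0.1768785  0.20408446]
push n= 20 xyz [-0.146, -0.003, 0.002] turn [0.0, 0.403, 0.482] mid [ 0.506 -0.057  0.066] end [ 0.473 -0.01   0.066]
```

View pics/s2c.png

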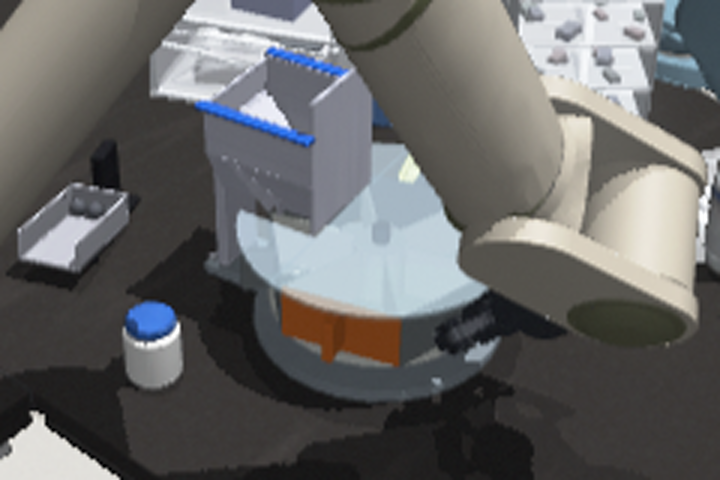

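The gripper straddles the grey lug below the cover edge, at crop px (465,325). The orange lug is at (335,335). Now I push.

Call:
step_arm --steps '[{"xyz":[-0.146,-0.003,0.002],"turn":[0,0.403,0.482],"gripper":-0.3},{"xyz":[-0.146,-0.003,0.002],"turn":[0,0.403,0.482],"gripper":-0.3},{"xyz":[-0.146,-0.003,0.002],"turn":[0,0.403,0.482],"gripper":-0.3},{"xyz":[-0.146,-0.003,0.002],"turn":[0,0.403,0.482],"gripper":-0.3},{"xyz":[-0.146,-0.003,0.002],"turn":[0,0.403,0.482],"gripper":-0.3},{"xyz":[-0.146,-0.003,0.002],"turn":[0,0.403,0.482],"gripper":-0.3},{"xyz":[-0.146,-0.003,0.002],"turn":[0,0.403,0.482],"gripper":-0.3},{"xyz":[-0.146,-0.003,0.002],"turn":[0,0.403,0.482],"gripper":-0.3},{"xyz":[-0.146,-0.003,0.002],"turn":[0,0.403,0.482],"gripper":-0.3},{"xyz":[-0.146,-0.003,0.002],"turn":[0,0.403,0.482],"gripper":-0.3},{"xyz":[-0.146,-0.003,0.002],"turn":[0,0.403,0.482],"gripper":-0.3},{"xyz":[-0.146,-0.003,0.002],"turn":[0,0.403,0.482],"gripper":-0.3},{"xyz":[-0.146,-0.003,0.002],"turn":[0,0.403,0.482],"gripper":-0.3},{"xyz":[-0.146,-0.003,0.002],"turn":[0,0.403,0.482],"gripper":-0.3},{"xyz":[-0.146,-0.003,0.002],"turn":[0,0.403,0.482],"gripper":-0.3},{"xyz":[-0.146,-0.003,0.002],"turn":[0,0.403,0.482],"gripper":-0.3},{"xyz":[-0.146,-0.003,0.002],"turn":[0,0.403,0.482],"gripper":-0.3},{"xyz":[-0.146,-0.003,0.002],"turn":[0,0.403,0.482],"gripper":-0.3},{"xyz":[-0.146,-0.003,0.002],"turn":[0,0.403,0.482],"gripper":-0.3},{"xyz":[-0.146,-0.003,0.002],"turn":[0,0.403,0.482],"gripper":-0.3}]'

```text
time_s: 6.07
position: [0.4734, -0.0104, 0.0671]
tool_rot: [[0.338, -0.72, 0.606], [-0.941, -0.26, 0.217], [0.001, -0.643, -0.766]]
ft_force: [1.6, -0.4, 0.2]
grip_width: 0.0298
```

```bash
cat >> h.py <<'E'
def orange(tag):
    im,P=cloud(tag); hsv=cv2.cvtColor(im,cv2.COLOR_RGB2HSV).astype(int)
    v,u=np.mgrid[:480,:640]; o=(hsv[...,0]>3)&(hsv[...,0]<25)&(hsv[...,1]>45)&(u>265)&(u<400)&(v>180)&(v<310)
    q=np.array([ray(tag,a,b,.035)[:2] for a,b in zip(u[o],v[o])])-AX
    r=np.hypot(*q.T);a=np.degrees(np.arctan2(q[:,1],q[:,0]))%360
    m=(r>.045)&(r<.085);print('orange n',o.sum(),m.sum(),'ang',a[m].mean().round(1),'r',r[m].mean().round(3))
E
python3 - <<'E'
from h import *
A=cur(); s=env.observe(); print(s['time_s'],s['q'].round(1),A.round(3),s['ft_force'])
grab('top','t2'); orange('top1'); orange('t2')
b=plan(A,lugpose(200,.117,.066,back=.10),name='out')
# alternative: continue to 159
plan(A,lugpose(160,.117,.066),deg=3,name='cont')
c=plan(b,lugpose(260,.117,.066,back=.10),name='back')
E
```

```text
6.0667 [-31.2  27.  125.7  91.   29.9 -44.6] [[ 0.338 -0.72   0.606  0.473]
 [-0.941 -0.26   0.217 -0.01 ]
 [ 0.001 -0.643 -0.766  0.067]
 [ 0.     0.     0.     1.   ]] [ 1.56267356 -0.40255068  0.16849015]
orange n 255 186 ang 196.8 r 0.069
orange n 230 160 ang 144.5 r 0.07
out n= 4 xyz [-0.003, 0.005, -0.62] turn [-0.001, -0.011, -0.007] mid [ 0.443 -0.021  0.105] end [ 0.413 -0.032  0.143]
cont n= 14 xyz [-0.147, -0.001, 0.003] turn [-0.001, 0.398, 0.475] mid [0.466 0.03  0.067] end [0.473 0.07  0.066]
back n= 16 xyz [0.296, -0.007, 0.006] turn [0.0, -0.526, -0.627] mid [ 0.466 -0.109  0.143] end [ 0.552 -0.148  0.143]
```

Call:
step_arm --steps '[{"xyz":[0,0,-0.62],"turn":[0,0,0],"gripper":-0.3},{"xyz":[0,0,-0.62],"turn":[0,0,0],"gripper":-0.3},{"xyz":[0,0,-0.62],"turn":[0,0,0],"gripper":-0.3},{"xyz":[0,0,-0.62],"turn":[0,0,0],"gripper":-0.3},{"xyz":[0.318,-0.007,0.006],"turn":[0,-0.566,-0.674],"gripper":-0.3},{"xyz":[0.318,-0.007,0.006],"turn":[0,-0.566,-0.674],"gripper":-0.3},{"xyz":[0.318,-0.007,0.006],"turn":[0,-0.566,-0.674],"gripper":-0.3},{"xyz":[0.318,-0.007,0.006],"turn":[0,-0.566,-0.674],"gripper":-0.3},{"xyz":[0.318,-0.007,0.006],"turn":[0,-0.566,-0.674],"gripper":-0.3},{"xyz":[0.318,-0.007,0.006],"turn":[0,-0.566,-0.674],"gripper":-0.3},{"xyz":[0.318,-0.007,0.006],"turn":[0,-0.566,-0.674],"gripper":-0.3},{"xyz":[0.318,-0.007,0.006],"turn":[0,-0.566,-0.674],"gripper":-0.3},{"xyz":[0.318,-0.007,0.006],"turn":[0,-0.566,-0.674],"gripper":-0.3},{"xyz":[0.318,-0.007,0.006],"turn":[0,-0.566,-0.674],"gripper":-0.3},{"xyz":[0.318,-0.007,0.006],"turn":[0,-0.566,-0.674],"gripper":-0.3},{"xyz":[0.318,-0.007,0.006],"turn":[0,-0.566,-0.674],"gripper":-0.3},{"xyz":[0.318,-0.007,0.006],"turn":[0,-0.566,-0.674],"gripper":-0.3},{"xyz":[0.318,-0.007,0.006],"turn":[0,-0.566,-0.674],"gripper":-0.3},{"xyz":[0.318,-0.007,0.006],"turn":[0,-0.566,-0.674],"gripper":-0.3},{"xyz":[0.318,-0.007,0.006],"turn":[0,-0.566,-0.674],"gripper":-0.3}]'

```text
time_s: 7.78
position: [0.5652, -0.1521, 0.1427]
tool_rot: [[0.996, -0.073, 0.058], [-0.093, -0.764, 0.639], [-0.002, -0.641, -0.767]]
ft_force: [0.2, -0.2, -0.5]
grip_width: 0.0299
```

```bash
python3 - <<'E'
from h import *
A=cur(); s=env.observe(); print(s['time_s'],s['q'].round(1),A.round(3),s['ft_force'])
b=plan(A,lugpose(264.8,.117,.066,back=.10),name='pre')
b=plan(b,lugpose(264.8,.117,.066,back=0),mm=15,name='in')
c=plan(b,lugpose(214.2,.117,.066),deg=3,name='push')
E
```

```text
7.7833 [-39.7  38.2  73.8  32.   92.9 -39.8] [[ 0.996 -0.073  0.058  0.565]
 [-0.093 -0.764  0.639 -0.152]
 [-0.002 -0.641 -0.767  0.143]
 [ 0.     0.     0.     1.   ]] [ 0.24934199 -0.15454521 -0.51519787]
pre n= 1 xyz [0.031, -0.037, 0.033] turn [0.024, 0.006, -0.039] mid [ 0.566 -0.151  0.143] end [ 0.567 -0.15   0.143]
in n= 7 xyz [-0.0, 0.0, 0.357] turn [0.0, 0.0, 0.0] mid [ 0.569 -0.118  0.104] end [ 0.572 -0.086  0.066]
push n= 17 xyz [-0.152, -0.003, 0.003] turn [-0.0, 0.417, 0.497] mid [ 0.524 -0.071  0.066] end [ 0.486 -0.035  0.066]
```

Call:
step_arm --steps '[{"xyz":[0.031,-0.037,0.033],"turn":[0.024,0.006,-0.039],"gripper":-0.3},{"xyz":[0,0,0.357],"turn":[0,0,0],"gripper":-0.3},{"xyz":[0,0,0.357],"turn":[0,0,0],"gripper":-0.3},{"xyz":[0,0,0.357],"turn":[0,0,0],"gripper":-0.3},{"xyz":[0,0,0.357],"turn":[0,0,0],"gripper":-0.3},{"xyz":[0,0,0.357],"turn":[0,0,0],"gripper":-0.3},{"xyz":[0,0,0.357],"turn":[0,0,0],"gripper":-0.3},{"xyz":[0,0,0.357],"turn":[0,0,0],"gripper":-0.3},{"xyz":[-0.152,-0.003,0.003],"turn":[0,0.417,0.497],"gripper":-0.3},{"xyz":[-0.152,-0.003,0.003],"turn":[0,0.417,0.497],"gripper":-0.3},{"xyz":[-0.152,-0.003,0.003],"turn":[0,0.417,0.497],"gripper":-0.3},{"xyz":[-0.152,-0.003,0.003],"turn":[0,0.417,0.497],"gripper":-0.3},{"xyz":[-0.152,-0.003,0.003],"turn":[0,0.417,0.497],"gripper":-0.3},{"xyz":[-0.152,-0.003,0.003],"turn":[0,0.417,0.497],"gripper":-0.3},{"xyz":[-0.152,-0.003,0.003],"turn":[0,0.417,0.497],"gripper":-0.3},{"xyz":[-0.152,-0.003,0.003],"turn":[0,0.417,0.497],"gripper":-0.3},{"xyz":[-0.152,-0.003,0.003],"turn":[0,0.417,0.497],"gripper":-0.3},{"xyz":[-0.152,-0.003,0.003],"turn":[0,0.417,0.497],"gripper":-0.3},{"xyz":[-0.152,-0.003,0.003],"turn":[0,0.417,0.497],"gripper":-0.3},{"xyz":[-0.152,-0.003,0.003],"turn":[0,0.417,0.497],"gripper":-0.3}]'

```text
time_s: 9.45
position: [0.5059, -0.057, 0.0662]
tool_rot: [[0.751, -0.505, 0.425], [-0.66, -0.575, 0.483], [0.001, -0.644, -0.765]]
ft_force: [1.9, -0.2, 0.5]
grip_width: 0.0298
```

Call:
step_arm --steps '[{"xyz":[-0.152,-0.003,0.003],"turn":[0,0.417,0.497],"gripper":-0.3},{"xyz":[-0.152,-0.003,0.003],"turn":[0,0.417,0.497],"gripper":-0.3},{"xyz":[-0.152,-0.003,0.003],"turn":[0,0.417,0.497],"gripper":-0.3},{"xyz":[-0.152,-0.003,0.003],"turn":[0,0.417,0.497],"gripper":-0.3},{"xyz":[-0.152,-0.003,0.003],"turn":[0,0.417,0.497],"gripper":-0.3},{"xyz":[0,0,0],"turn":[0,0,0],"gripper":-0.3},{"xyz":[0,0,0],"turn":[0,0,0],"gripper":-0.3}]'

```text
time_s: 10.03
position: [0.4862, -0.0336, 0.0661]
tool_rot: [[0.561, -0.633, 0.533], [-0.828, -0.429, 0.362], [-0.0, -0.644, -0.765]]
ft_force: [1.1, -0.2, -0.0]
grip_width: 0.0295
```

```bash
python3 - <<'E'
from h import *
A=cur(); s=env.observe(); print(s['time_s'],s['q'].round(1),A.round(3),s['ft_force'])
im,_=grab('top','t3')
k=cv2.resize(im[185:300,260:390],(680,600),interpolation=cv2.INTER_CUBIC); cv2.imwrite('pics/t3c.png',k[:,:,::-1])
for th in(99,159,219,279,339):
  for r in (.093,.122):
    a=np.radians(th); u,v=proj('t3',np.r_[AX+r*np.array([np.cos(a),np.sin(a)]),.085]); print(th,r,round((u-260)*680/130),round((v-185)*600/115))
th=np.degrees(np.arctan2(A[1,3]-AX[1],A[0,3]-AX[0]))%360; print(th)
E
```

```text
10.0333 [-36.6  28.9 118.8  69.5  40.5 -39.2] [[ 0.561 -0.633  0.533  0.486]
 [-0.828 -0.429  0.362 -0.034]
 [-0.    -0.644 -0.765  0.066]
 [ 0.     0.     0.     1.   ]] [ 1.08606082 -0.19022355 -0.02166729]
99 0.093 173 308
99 0.122 108 314
159 0.093 294 479
159 0.122 266 539
219 0.093 507 460
219 0.122 546 514
279 0.093 592 272
279 0.122 657 266
339 0.093 469 107
339 0.122 496 51
213.45001500544913
```

View pics/t3c.png

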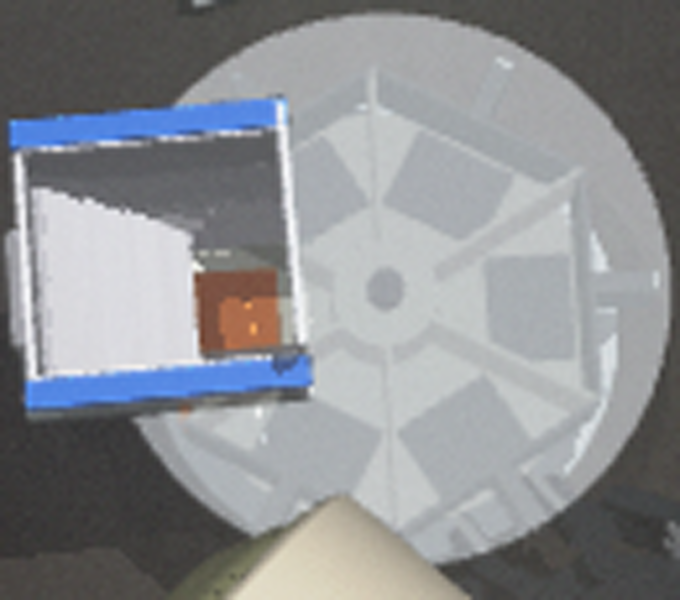

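```bash
python3 - <<'E'
from h import *
def pt(x,y,z): return ray('t3',260+x*130/680,185+y*115/600,z)[:2]
for n,x,y in(('lugR tip',657,282),('lugR base',600,283),('lugUR tip',503,63),('lugUR base',483,115)):
    p=pt(x,y,.085)-AX; print(n,np.hypot(*p).round(3),(np.degrees(np.arctan2(p[1],p[0]))%360).round(1))
p=pt(375,235,.085)-pt(372,75,.085); q=pt(390,360,.085)-pt(392,530,.085)
for n,x,y in(('patchUR',452,186),('patchR',530,306),('patchDR',483,435)):
    p=pt(x,y,.036)-AX; print(n,np.hypot(*p).round(3),(np.degrees(np.arctan2(p[1],p[0]))%360).round(1))
im,P=cloud('t3'); print('axis hole', pt(385,288,.104)-AX,pt(385,288,.085)-AX)
E
```

```text
lugR tip 0.121 275.6
lugR base 0.096 275.8
lugUR tip 0.118 336.4
lugUR base 0.092 334.6
patchUR 0.069 334.8
patchR 0.069 276.3
patchDR 0.074 222.8
axis hole [-0.00320297 -0.00051955] [ 0.00090297 -0.0007156 ]
```

```bash
cat >> h.py <<'E'
def polar(tag,z,rs,ths):
    q=np.load(f'pics/{tag}.npz');E=np.linalg.inv(q['E']);fx,fy,cx,cy=q['k']
    R,A=np.meshgrid(rs,np.radians(ths),indexing='ij')
    P=np.stack([AX[0]+R*np.cos(A),AX[1]+R*np.sin(A),0*R+z,0*R+1],-1)@E.T
    g=cv2.cvtColor(q['im'],cv2.COLOR_RGB2GRAY).astype(np.float32)
    return cv2.remap(g,(fx*P[...,0]/P[...,2]+cx).astype(np.float32),(fy*P[...,1]/P[...,2]+cy).astype(np.float32),cv2.INTER_LINEAR)
def sym(tag,z,rs,lo,hi):
    # angle offset (lug angle mod 60) by mirror symmetry of a 60deg sector about each candidate
    res=[]
    for c in np.arange(lo,hi,.25):
        d=np.arange(0,26,.5); a=polar(tag,z,rs,c+d); b=polar(tag,z,rs,c-d); res.append((np.abs(a-b).mean(),c))
    res.sort(); return [(round(float(c),2),round(float(e),2)) for e,c in res[:3]]
E
python3 - <<'E'
from h import *
for tag,cs in(('t3',(276,336)),('top1',(197,257,317,17))):
    for c in cs: print(tag,c,'floor',sym(tag,.035,np.linspace(.05,.085,25),c-8,c+8),'lug',sym(tag,.085,np.linspace(.1,.12,14),c-8,c+8))
E
```

```text
t3 276 floor [(277.25, 3.04), (277.0, 3.07), (277.5, 3.08)] lug [(283.75, 5.48), (283.5, 5.59), (283.25, 5.75)]
t3 336 floor [(337.25, 2.25), (337.0, 2.26), (337.5, 2.35)] lug [(337.0, 1.6), (336.75, 1.63), (336.5, 1.71)]
top1 197 floor [(197.5, 1.06), (197.75, 1.09), (197.25, 1.3)] lug [(197.25, 4.07), (197.0, 4.1), (197.5, 4.11)]
top1 257 floor [(257.5, 2.32), (257.75, 2.35), (258.0, 2.46)] lug [(264.75, 7.91), (264.5, 8.07), (264.25, 8.24)]
top1 317 floor [(318.0, 3.09), (317.75, 3.13), (318.25, 3.13)] lug [(317.5, 1.94), (317.75, 1.95), (317.25, 2.08)]
top1 17 floor [(16.0, 6.41), (15.75, 6.41), (15.5, 6.42)] lug [(9.75, 2.69), (10.0, 2.7), (9.0, 2.7)]
```

```bash
python3 - <<'E'
from h import *
A=cur(); b=plan(A,lugpose(219,.117,.066),deg=1.2)
plan(b,lugpose(219,.117,.066,back=.12))
E
```

```text
n= 5 xyz [0.053, 0.005, -0.003] turn [-0.006, -0.138, -0.161] mid [ 0.489 -0.039  0.066] end [ 0.492 -0.043  0.066]
 n= 4 xyz [-0.0, 0.0, -0.75] turn [0.0, -0.0, -0.0] mid [ 0.462 -0.068  0.112] end [ 0.432 -0.092  0.158]
```

Call:
step_arm --steps '[{"xyz":[0,0,0],"turn":[0,0,0],"gripper":-1},{"xyz":[0,0,0],"turn":[0,0,0],"gripper":-1},{"xyz":[0,0,0],"turn":[0,0,0],"gripper":-1},{"xyz":[0,0,0],"turn":[0,0,0],"gripper":-1},{"xyz":[0,0,0],"turn":[0,0,0],"gripper":-1}]' --squeeze 20

```text
time_s: 10.5
position: [0.487, -0.0343, 0.066]
tool_rot: [[0.56, -0.633, 0.535], [-0.829, -0.428, 0.36], [0.001, -0.645, -0.764]]
ft_force: [-3.5, -3.3, 4.6]
grip_width: 0.0093
```

Gripped at 9.3 mm, which matches the lug. I rotate to 219°, release and check before withdrawing.

Call:
step_arm --steps '[{"xyz":[0.053,0.005,-0.003],"turn":[0,-0.138,-0.161],"gripper":-1},{"xyz":[0.053,0.005,-0.003],"turn":[0,-0.138,-0.161],"gripper":-1},{"xyz":[0.053,0.005,-0.003],"turn":[0,-0.138,-0.161],"gripper":-1},{"xyz":[0.053,0.005,-0.003],"turn":[0,-0.138,-0.161],"gripper":-1},{"xyz":[0.053,0.005,-0.003],"turn":[0,-0.138,-0.161],"gripper":-1},{"xyz":[0,0,0],"turn":[0,0,0],"gripper":-1},{"xyz":[0,0,0],"turn":[0,0,0],"gripper":-1},{"xyz":[0,0,0],"turn":[0,0,0],"gripper":-0.3},{"xyz":[0,0,0],"turn":[0,0,0],"gripper":-0.3},{"xyz":[0,0,0],"turn":[0,0,0],"gripper":-0.3}]'

```text
time_s: 11.33
position: [0.4918, -0.0429, 0.0654]
tool_rot: [[0.629, -0.595, 0.5], [-0.777, -0.481, 0.406], [-0.001, -0.644, -0.765]]
ft_force: [0.1, 0.3, -0.6]
grip_width: 0.0301
```

```bash
python3 - <<'E'
from h import *
A=cur(); print(env.observe()['ft_force'],np.degrees(np.arctan2(A[1,3]-AX[1],A[0,3]-AX[0]))%360)
grab('top','t4')
for c in (279,339): print(c,'floor',sym('t4',.035,np.linspace(.05,.085,25),c-8,c+8),'lug',sym('t4',.085,np.linspace(.1,.12,14),c-8,c+8))
E
```

```text
[ 0.05909253  0.3200764  -0.56037615] 218.74075290175597
279 floor [(279.0, 2.99), (279.25, 3.01), (279.5, 3.06)] lug [(286.75, 5.06), (286.5, 5.11), (286.25, 5.18)]
339 floor [(339.0, 1.91), (339.25, 1.92), (339.5, 2.04)] lug [(338.75, 1.48), (339.0, 1.52), (338.5, 1.54)]
```

The bin reads 279/339, which is the target. Next I retreat and head for the scoop.

```bash
cat >> h.py <<'E'
def down(yaw,p):
    a=np.radians(yaw);x=np.array([np.cos(a),np.sin(a),0]);z=np.array([0,0,-1.]);return T(np.c_[x,np.cross(z,x),z],p)
E
python3 - <<'E'
from h import *
A=cur(); b=A.copy(); b[:3,3]-=.12*A[:3,2]
c=T(A[:3,:3],[.43,-.02,.33]); 
plan(b,c,name='up'); d=plan(c,down(-67,[.50,.32,.30]),name='over')
im,P=cloud('t4'); m=np.zeros((480,640),bool); m[238:262,193:216]=1; m&=(P[...,2]>.05)&(P[...,2]<.08)
Q=P[m];print('grip',len(Q),Q.mean(0),cv2.minAreaRect((Q[:,:2]*1000).astype(np.float32)))
E
```

```text
up n= 6 xyz [-0.237, -0.603, -0.433] turn [0.0, -0.0, 0.0] mid [ 0.431 -0.056  0.244] end [ 0.43 -0.02  0.33]
over n= 12 xyz [-0.526, -0.445, 0.256] turn [-0.725, 0.103, 0.278] mid [0.456 0.154 0.336] end [0.5  0.32 0.3 ]
grip 110 [0.53811319 0.33463867 0.06602931] ((538.7522583007812, 335.5620422363281), (34.34018325805664, 14.240606307983398), 23.908132553100586)
```

Call:
step_arm --steps '[{"xyz":[0,0,-0.75],"turn":[0,0,0],"gripper":-0.3},{"xyz":[0,0,-0.75],"turn":[0,0,0],"gripper":-0.3},{"xyz":[0,0,-0.75],"turn":[0,0,0],"gripper":-0.3},{"xyz":[0,0,-0.75],"turn":[0,0,0],"gripper":-0.3}]'

```text
time_s: 11.72
position: [0.4307, -0.0918, 0.1581]
tool_rot: [[0.629, -0.596, 0.5], [-0.777, -0.48, 0.406], [-0.002, -0.644, -0.765]]
ft_force: [0.9, 0.4, 0.4]
grip_width: 0.0298
```

Call:
step_arm --steps '[{"xyz":[-0.237,-0.603,-0.433],"turn":[0,0,0],"gripper":-0.3},{"xyz":[-0.237,-0.603,-0.433],"turn":[0,0,0],"gripper":-0.3},{"xyz":[-0.237,-0.603,-0.433],"turn":[0,0,0],"gripper":-0.3},{"xyz":[-0.237,-0.603,-0.433],"turn":[0,0,0],"gripper":-0.3},{"xyz":[-0.237,-0.603,-0.433],"turn":[0,0,0],"gripper":-0.3},{"xyz":[-0.237,-0.603,-0.433],"turn":[0,0,0],"gripper":-0.3},{"xyz":[-0.526,-0.445,0.256],"turn":[-0.725,0.103,0.278],"gripper":0.2},{"xyz":[-0.526,-0.445,0.256],"turn":[-0.725,0.103,0.278],"gripper":0.2},{"xyz":[-0.526,-0.445,0.256],"turn":[-0.725,0.103,0.278],"gripper":0.2},{"xyz":[-0.526,-0.445,0.256],"turn":[-0.725,0.103,0.278],"gripper":0.2},{"xyz":[-0.526,-0.445,0.256],"turn":[-0.725,0.103,0.278],"gripper":0.2},{"xyz":[-0.526,-0.445,0.256],"turn":[-0.725,0.103,0.278],"gripper":0.2},{"xyz":[-0.526,-0.445,0.256],"turn":[-0.725,0.103,0.278],"gripper":0.2},{"xyz":[-0.526,-0.445,0.256],"turn":[-0.725,0.103,0.278],"gripper":0.2},{"xyz":[-0.526,-0.445,0.256],"turn":[-0.725,0.103,0.278],"gripper":0.2},{"xyz":[-0.526,-0.445,0.256],"turn":[-0.725,0.103,0.278],"gripper":0.2},{"xyz":[-0.526,-0.445,0.256],"turn":[-0.725,0.103,0.278],"gripper":0.2},{"xyz":[-0.526,-0.445,0.256],"turn":[-0.725,0.103,0.278],"gripper":0.2}]'

```text
time_s: 13.22
position: [0.5003, 0.3216, 0.2997]
tool_rot: [[0.389, -0.921, -0.002], [-0.921, -0.389, -0.003], [0.002, 0.003, -1.0]]
ft_force: [1.1, -0.0, -0.1]
grip_width: 0.0511
```

```bash
python3 - <<'E'
from h import *
A=cur(); s=env.observe(); print(s['time_s'],s['q'].round(1),A.round(3))
grab('wrist','w1'); im,P=cloud('w1'); z=P[...,2]
m=(z>.055)&(z<.08)&(np.hypot(P[...,0]-.54,P[...,1]-.335)<.04); Q=P[m]
print('grip',len(Q)); 
if len(Q)>20: print(Q.mean(0),cv2.minAreaRect((Q[:,:2]*1000).astype(np.float32)))
g=down(-67,[.539,.3357,.15]); b=plan(A,g,name='above'); plan(b,down(-67,[.539,.3357,.052]),mm=14,name='dn')
E
```

```text
13.2167 [21.4 25.  61.1 -0.1 94.1 88.5] [[ 0.389 -0.921 -0.002  0.5  ]
 [-0.921 -0.389 -0.003  0.322]
 [ 0.002  0.003 -1.     0.3  ]
 [ 0.     0.     0.     1.   ]]
grip 482
[0.53969603 0.33951563 0.06453279] ((539.5447998046875, 339.36663818359375), (34.927791595458984, 13.357172966003418), 22.776548385620117)
above n= 5 xyz [0.01, -0.207, 0.748] turn [0.007, -0.006, -0.004] mid [0.52  0.329 0.225] end [0.539 0.336 0.15 ]
dn n= 7 xyz [0.0, 0.0, 0.35] turn [0.0, 0.0, -0.0] mid [0.539 0.336 0.101] end [0.539 0.336 0.052]
```

View pics/w1.png

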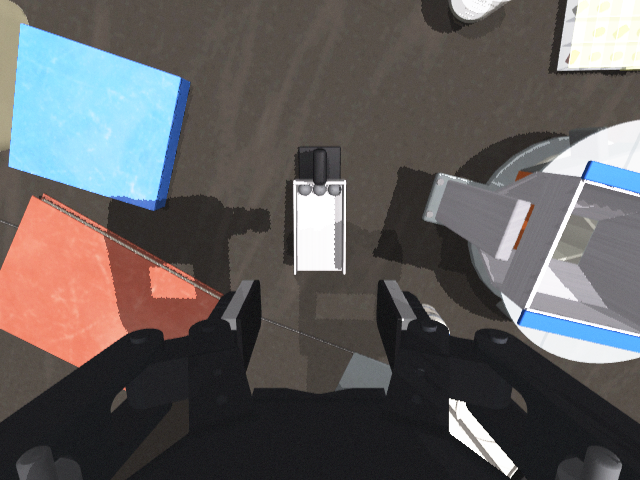

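The wrist view shows the grip at (320,165), midway between the fingers at x 240 and 398, with the balls below it at (305–335,188). I'll check how high the dark block around the grip is, then descend.

```bash
python3 - <<'E'
from h import *
im,P=cloud('w1'); print((P[160,296:346:3,2]*1000).round()); print((P[172,296:346:3,2]*1000).round()); 
A=cur(); b=plan(A,down(-67,[.539,.3378,.15]),name='above'); plan(b,down(-67,[.539,.3378,.053]),mm=14,name='dn')
E
```

```text
[-4.  2.  0.  0.  1.  1. 64. 64. 65. 65. 62.  1.  2.  1.  1. -3. -4.]
[-5.  1.  3.  1.  2.  0. 64. 65. 66. 66. 62.  2.  2.  1.  1. -5. -5.]
above n= 5 xyz [0.015, -0.203, 0.725] turn [0.028, -0.002, -0.002] mid [0.52  0.331 0.223] end [0.539 0.338 0.15 ]
dn n= 7 xyz [0.0, 0.0, 0.346] turn [0.0, 0.0, -0.0] mid [0.539 0.338 0.102] end [0.539 0.338 0.053]
```

Call:
step_arm --steps '[{"xyz":[0.015,-0.203,0.725],"turn":[0.028,0,0],"gripper":0.2},{"xyz":[0.015,-0.203,0.725],"turn":[0.028,0,0],"gripper":0.2},{"xyz":[0.015,-0.203,0.725],"turn":[0.028,0,0],"gripper":0.2},{"xyz":[0.015,-0.203,0.725],"turn":[0.028,0,0],"gripper":0.2},{"xyz":[0.015,-0.203,0.725],"turn":[0.028,0,0],"gripper":0.2},{"xyz":[0,0,0.346],"turn":[0,0,0],"gripper":0.2},{"xyz":[0,0,0.346],"turn":[0,0,0],"gripper":0.2},{"xyz":[0,0,0.346],"turn":[0,0,0],"gripper":0.2},{"xyz":[0,0,0.346],"turn":[0,0,0],"gripper":0.2},{"xyz":[0,0,0.346],"turn":[0,0,0],"gripper":0.2},{"xyz":[0,0,0.346],"turn":[0,0,0],"gripper":0.2},{"xyz":[0,0,0.346],"turn":[0,0,0],"gripper":0.2},{"xyz":[0,0,0],"turn":[0,0,0],"gripper":0.2}]'

```text
time_s: 14.35
position: [0.5394, 0.3329, 0.0554]
tool_rot: [[0.39, -0.921, 0.006], [-0.921, -0.39, 0.001], [0.001, -0.006, -1.0]]
ft_force: [0.0, 0.6, -1.2]
grip_width: 0.0513
```

Call:
step_arm --steps '[{"xyz":[0,0,0],"turn":[0,0,0],"gripper":-1},{"xyz":[0,0,0],"turn":[0,0,0],"gripper":-1},{"xyz":[0,0,0],"turn":[0,0,0],"gripper":-1},{"xyz":[0,0,0],"turn":[0,0,0],"gripper":-1},{"xyz":[0,0,0],"turn":[0,0,0],"gripper":-1},{"xyz":[0,0,0],"turn":[0,0,0],"gripper":-1},{"xyz":[0,0,0],"turn":[0,0,0],"gripper":-1},{"xyz":[0,0,0],"turn":[0,0,0],"gripper":-1}]' --squeeze 50

```text
time_s: 15.02
position: [0.5411, 0.334, 0.0594]
tool_rot: [[0.39, -0.921, 0.012], [-0.921, -0.39, 0.004], [0.001, -0.013, -1.0]]
ft_force: [-0.5, 0.8, 5.4]
grip_width: 0.0134
```

```bash
python3 - <<'E'
from h import *
s=env.observe(); A=cur(); print(s['q'].round(1),A.round(4),s['ft_force'])
np.save('pics/grasp.npy',A)
# scoop frame at grasp: on bench, z up, x = tool y
G=np.array([-.066,0,A[2,3]])   # TCP in scoop coords
def scoop_tool(az,noseworld,pitch):  # tool pose with nose at point
    a=np.radians(az);p=np.radians(pitch); f=np.array([np.cos(a),np.sin(a),0]);up=np.array([0,0,1.])
    xs=np.cos(p)*f-np.sin(p)*up; zs=np.sin(p)*f+np.cos(p)*up; ys=np.cross(zs,xs); Rs=np.c_[xs,ys,zs]
    o=noseworld-Rs@[.061,0,.024]; return T(np.c_[ys,xs,-zs],o+Rs@G)
a=np.radians(99); d=np.array([np.cos(a),np.sin(a),0]); ax=np.r_[AX,0]
az0=np.degrees(np.arctan2(A[1,1],A[0,1])); print('az',az0)
up=A.copy(); up[2,3]=.30; plan(A,up,mm=20,name='lift')
L=scoop_tool(279,ax+.085*d+[0,0,.26],0)
b=plan(up,L,deg=3,mm=20,name='level over mouth')
c=plan(b,scoop_tool(279,ax+.085*d+[0,0,.213],38),deg=2,name='tip')
for Y in(.085,):
  for f in(.25,.5,.75): print(f)
E
```

```text
[21.  40.3 74.7 -0.  64.2 88.1] [[ 3.903e-01 -9.206e-01  1.250e-02  5.411e-01]
 [-9.207e-01 -3.902e-01  4.400e-03  3.340e-01]
 [ 9.000e-04 -1.320e-02 -9.999e-01  5.940e-02]
 [ 0.000e+00  0.000e+00  0.000e+00  1.000e+00]] [-0.53669435  0.78460217  5.43998073]
az -157.02855720921255
lift n= 13 xyz [0.0, -0.006, -0.463] turn [-0.0, -0.0, -0.0] mid [0.541 0.334 0.18 ] end [0.541 0.334 0.3  ]
level over mouth n= 26 xyz [0.057, 0.08, 0.004] turn [-0.005, -0.005, -0.638] mid [0.529 0.285 0.298] end [0.55  0.24  0.295]
tip n= 20 xyz [-0.0, 0.05, -0.048] turn [0.415, 0.0, 0.0] mid [0.553 0.218 0.311] end [0.557 0.192 0.319]
0.25
0.5
0.75
```

Gripped at 13.4 mm, against a 14 mm grip. I lift slowly, then swing it level over the mouth.

Call:
step_arm --steps '[{"xyz":[0,0,-0.2],"turn":[0,0,0],"gripper":-1},{"xyz":[0,0,-0.35],"turn":[0,0,0],"gripper":-1},{"xyz":[0,0,-0.463],"turn":[0,0,0],"gripper":-1},{"xyz":[0,0,-0.463],"turn":[0,0,0],"gripper":-1},{"xyz":[0,0,-0.463],"turn":[0,0,0],"gripper":-1},{"xyz":[0,0,-0.463],"turn":[0,0,0],"gripper":-1},{"xyz":[0,0,-0.463],"turn":[0,0,0],"gripper":-1},{"xyz":[0,0,-0.463],"turn":[0,0,0],"gripper":-1},{"xyz":[0,0,-0.463],"turn":[0,0,0],"gripper":-1},{"xyz":[0,0,-0.463],"turn":[0,0,0],"gripper":-1},{"xyz":[0,0,-0.463],"turn":[0,0,0],"gripper":-1},{"xyz":[0,0,-0.463],"turn":[0,0,0],"gripper":-1},{"xyz":[0,0,-0.463],"turn":[0,0,0],"gripper":-1},{"xyz":[0,0,-0.35],"turn":[0,0,0],"gripper":-1},{"xyz":[0,0,-0.2],"turn":[0,0,0],"gripper":-1},{"xyz":[0,0,0],"turn":[0,0,0],"gripper":-1}]'

```text
time_s: 16.35
position: [0.5382, 0.3329, 0.3078]
tool_rot: [[0.39, -0.921, 0.013], [-0.921, -0.39, 0.005], [0.001, -0.014, -1.0]]
ft_force: [0.2, -0.7, -1.7]
grip_width: 0.0134
```

```bash
cat >> h.py <<'E'
G=np.array([-.066,0,.0575])
def scoop_tool(az,nose,pitch):
    a=np.radians(az);p=np.radians(pitch); f=np.array([np.cos(a),np.sin(a),0]);up=np.array([0,0,1.])
    xs=np.cos(p)*f-np.sin(p)*up; zs=np.sin(p)*f+np.cos(p)*up; ys=np.cross(zs,xs); Rs=np.c_[xs,ys,zs]
    return T(np.c_[ys,xs,-zs],nose-Rs@[.061,0,.024]+Rs@G)
dY=np.array([np.cos(np.radians(99)),np.sin(np.radians(99)),0]); ax=np.r_[AX,0]
E
python3 - <<'E'
from h import *
s=env.observe(); A=cur(); print(s['time_s'],s['q'].round(1),A.round(4),s['ft_force'],s['grip_width'])
im,_=grab('side','s3'); im=im[100:320,120:400]; cv2.imwrite('pics/s3c.png',cv2.resize(im,(700,550),interpolation=cv2.INTER_CUBIC)[:,:,::-1])
b=plan(A,scoop_tool(279,ax+.085*dY+[0,0,.26],0),deg=3,mm=20,name='level over mouth')
E
```

```text
16.35 [21.  28.6 53.8 -0.  96.8 88.1] [[ 3.901e-01 -9.207e-01  1.340e-02  5.382e-01]
 [-9.208e-01 -3.900e-01  4.700e-03  3.329e-01]
 [ 9.000e-04 -1.410e-02 -9.999e-01  3.078e-01]
 [ 0.000e+00  0.000e+00  0.000e+00  1.000e+00]] [ 0.21730004 -0.7230088  -1.7331677 ] 0.013370079932774571
level over mouth n= 26 xyz [0.059, 0.077, 0.013] turn [-0.005, -0.005, -0.638] mid [0.528 0.284 0.3  ] end [0.55  0.24  0.294]
```

View pics/s3c.png

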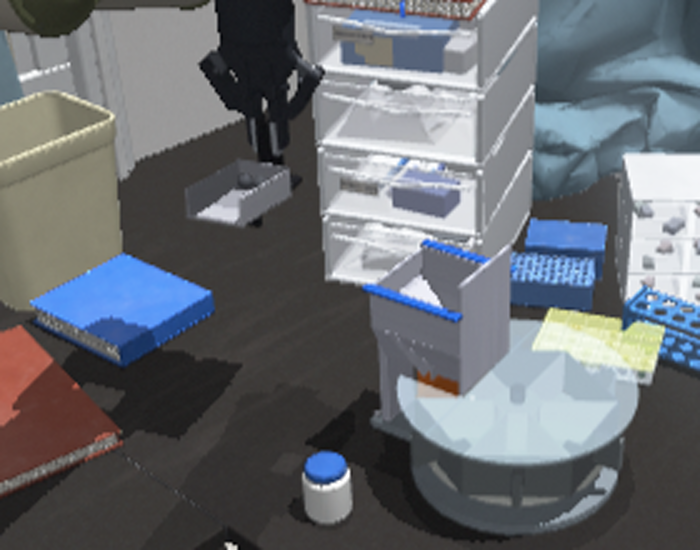

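The scoop is held level with the balls at the back, crop px (245,180). The chute and bin are clear.

Call:
step_arm --steps '[{"xyz":[0.059,0.077,0.013],"turn":[-0.005,-0.005,-0.638],"gripper":-1},{"xyz":[0.059,0.077,0.013],"turn":[-0.005,-0.005,-0.638],"gripper":-1},{"xyz":[0.059,0.077,0.013],"turn":[-0.005,-0.005,-0.638],"gripper":-1},{"xyz":[0.059,0.077,0.013],"turn":[-0.005,-0.005,-0.638],"gripper":-1},{"xyz":[0.059,0.077,0.013],"turn":[-0.005,-0.005,-0.638],"gripper":-1},{"xyz":[0.059,0.077,0.013],"turn":[-0.005,-0.005,-0.638],"gripper":-1},{"xyz":[0.059,0.077,0.013],"turn":[-0.005,-0.005,-0.638],"gripper":-1},{"xyz":[0.059,0.077,0.013],"turn":[-0.005,-0.005,-0.638],"gripper":-1},{"xyz":[0.059,0.077,0.013],"turn":[-0.005,-0.005,-0.638],"gripper":-1},{"xyz":[0.059,0.077,0.013],"turn":[-0.005,-0.005,-0.638],"gripper":-1},{"xyz":[0.059,0.077,0.013],"turn":[-0.005,-0.005,-0.638],"gripper":-1},{"xyz":[0.059,0.077,0.013],"turn":[-0.005,-0.005,-0.638],"gripper":-1},{"xyz":[0.059,0.077,0.013],"turn":[-0.005,-0.005,-0.638],"gripper":-1},{"xyz":[0.059,0.077,0.013],"turn":[-0.005,-0.005,-0.638],"gripper":-1},{"xyz":[0.059,0.077,0.013],"turn":[-0.005,-0.005,-0.638],"gripper":-1},{"xyz":[0.059,0.077,0.013],"turn":[-0.005,-0.005,-0.638],"gripper":-1},{"xyz":[0.059,0.077,0.013],"turn":[-0.005,-0.005,-0.638],"gripper":-1},{"xyz":[0.059,0.077,0.013],"turn":[-0.005,-0.005,-0.638],"gripper":-1},{"xyz":[0.059,0.077,0.013],"turn":[-0.005,-0.005,-0.638],"gripper":-1},{"xyz":[0.059,0.077,0.013],"turn":[-0.005,-0.005,-0.638],"gripper":-1}]'

```text
time_s: 18.07
position: [0.5354, 0.2583, 0.2937]
tool_rot: [[0.989, -0.146, -0.003], [-0.146, -0.989, 0.002], [-0.003, -0.001, -1.0]]
ft_force: [-0.8, -0.2, -2.9]
grip_width: 0.0137
```

Call:
step_arm --steps '[{"xyz":[0.059,0.077,0.013],"turn":[-0.005,-0.005,-0.638],"gripper":-1},{"xyz":[0.059,0.077,0.013],"turn":[-0.005,-0.005,-0.638],"gripper":-1},{"xyz":[0.059,0.077,0.013],"turn":[-0.005,-0.005,-0.638],"gripper":-1},{"xyz":[0.059,0.077,0.013],"turn":[-0.005,-0.005,-0.638],"gripper":-1},{"xyz":[0.059,0.077,0.013],"turn":[-0.005,-0.005,-0.638],"gripper":-1},{"xyz":[0.059,0.077,0.013],"turn":[-0.005,-0.005,-0.638],"gripper":-1},{"xyz":[0,0,0],"turn":[0,0,0],"gripper":-1},{"xyz":[0,0,0],"turn":[0,0,0],"gripper":-1}]'

```text
time_s: 18.73
position: [0.5492, 0.2398, 0.291]
tool_rot: [[0.988, 0.154, -0.005], [0.154, -0.988, -0.0], [-0.005, -0.0, -1.0]]
ft_force: [-0.4, -0.4, -1.9]
grip_width: 0.0137
```

```bash
python3 - <<'E'
from h import *
s=env.observe(); A=cur(); print(s['time_s'],s['q'].round(1),A.round(4),s['ft_force'],s['grip_width'])
im,_=grab('top','t5'); cv2.imwrite('pics/t5c.png',cv2.resize(im[170:310,180:390],(750,500),interpolation=cv2.INTER_CUBIC)[:,:,::-1])
b=plan(A,scoop_tool(279,ax+.085*dY+[0,0,.215],38),deg=2.2,name='tip')
S=T(A[:3,:3]@np.array([[0,1,0],[1,0,0],[0,0,-1.]]),[0,0,0]); print('nose', (A[:3,3]+S[:3,:3]@(np.array([.061,0,.024])-G)).round(4),'want',ax+.085*dY)
E
```

```text
18.7333 [12.3 25.7 61.3  0.  93.2  3.4] [[ 9.880e-01  1.545e-01 -4.600e-03  5.492e-01]
 [ 1.545e-01 -9.880e-01 -4.000e-04  2.398e-01]
 [-4.600e-03 -3.000e-04 -1.000e+00  2.910e-01]
 [ 0.000e+00  0.000e+00  0.000e+00  1.000e+00]] [-0.36004214 -0.40990135 -1.93191117] 0.013665342644765018
tip n= 18 xyz [0.001, 0.052, -0.059] turn [0.46, 0.003, -0.002] mid [0.553 0.219 0.309] end [0.557 0.193 0.32 ]
nose [0.5687 0.1143 0.2574] want [0.56970307 0.11425351 0.        ]
```

View pics/t5c.png

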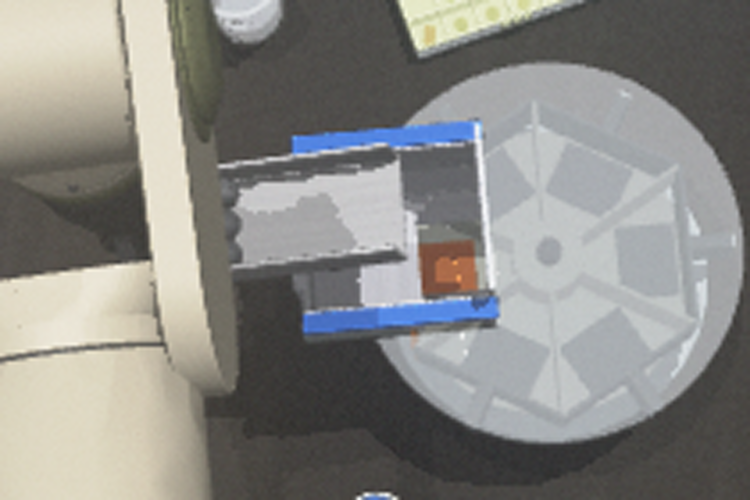

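The scoop nose is over the mouth at crop px (400,207), with the balls at the back at (232,225). The apparent offset is what parallax predicts. Now I tip it.

Call:
step_arm --steps '[{"xyz":[0,0.052,-0.059],"turn":[0.46,0.003,-0.002],"gripper":-1},{"xyz":[0,0.052,-0.059],"turn":[0.46,0.003,-0.002],"gripper":-1},{"xyz":[0,0.052,-0.059],"turn":[0.46,0.003,-0.002],"gripper":-1},{"xyz":[0,0.052,-0.059],"turn":[0.46,0.003,-0.002],"gripper":-1},{"xyz":[0,0.052,-0.059],"turn":[0.46,0.003,-0.002],"gripper":-1},{"xyz":[0,0.052,-0.059],"turn":[0.46,0.003,-0.002],"gripper":-1},{"xyz":[0,0.052,-0.059],"turn":[0.46,0.003,-0.002],"gripper":-1},{"xyz":[0,0.052,-0.059],"turn":[0.46,0.003,-0.002],"gripper":-1},{"xyz":[0,0.052,-0.059],"turn":[0.46,0.003,-0.002],"gripper":-1},{"xyz":[0,0.052,-0.059],"turn":[0.46,0.003,-0.002],"gripper":-1},{"xyz":[0,0.052,-0.059],"turn":[0.46,0.003,-0.002],"gripper":-1},{"xyz":[0,0.052,-0.059],"turn":[0.46,0.003,-0.002],"gripper":-1},{"xyz":[0,0.052,-0.059],"turn":[0.46,0.003,-0.002],"gripper":-1},{"xyz":[0,0.052,-0.059],"turn":[0.46,0.003,-0.002],"gripper":-1},{"xyz":[0,0.052,-0.059],"turn":[0.46,0.003,-0.002],"gripper":-1},{"xyz":[0,0.052,-0.059],"turn":[0.46,0.003,-0.002],"gripper":-1},{"xyz":[0,0.052,-0.059],"turn":[0.46,0.003,-0.002],"gripper":-1},{"xyz":[0,0.052,-0.059],"turn":[0.46,0.003,-0.002],"gripper":-1}]'

```text
time_s: 20.28
position: [0.5568, 0.1927, 0.3204]
tool_rot: [[0.988, 0.124, -0.095], [0.157, -0.778, 0.609], [0.002, -0.616, -0.787]]
ft_force: [-0.1, -0.3, -2.3]
grip_width: 0.0131
```

Call:
step_arm --steps '[{"xyz":[0,0,0],"turn":[0,0,0],"gripper":-1},{"xyz":[0,0,0],"turn":[0,0,0],"gripper":-1},{"xyz":[0,0,0],"turn":[0,0,0],"gripper":-1},{"xyz":[0,0,0],"turn":[0,0,0],"gripper":-1},{"xyz":[0,0,0],"turn":[0,0,0],"gripper":-1},{"xyz":[0,0,0],"turn":[0,0,0],"gripper":-1},{"xyz":[0,0,0],"turn":[0,0,0],"gripper":-1},{"xyz":[0,0,0],"turn":[0,0,0],"gripper":-1},{"xyz":[0,0,0],"turn":[0,0,0],"gripper":-1},{"xyz":[0,0,0],"turn":[0,0,0],"gripper":-1},{"xyz":[0,0,0],"turn":[0,0,0],"gripper":-1},{"xyz":[0,0,0],"turn":[0,0,0],"gripper":-1}]'

```text
time_s: 21.28
position: [0.5571, 0.1927, 0.3205]
tool_rot: [[0.988, 0.126, -0.095], [0.158, -0.778, 0.608], [0.003, -0.615, -0.788]]
ft_force: [0.2, -0.2, -1.7]
grip_width: 0.013
```

```bash
python3 - <<'E'
from h import *
s=env.observe(); A=cur(); print(s['time_s'],s['q'].round(1),A.round(3),s['ft_force'],s['grip_width'])
im,_=grab('top','t6'); im2,_=grab('side','s6')
k=np.hstack([cv2.resize(im[180:300,210:350],(400,343),interpolation=cv2.INTER_CUBIC),cv2.resize(im2[160:300,220:383],(400,343),interpolation=cv2.INTER_CUBIC)])
cv2.imwrite('pics/t6c.png',k[:,:,::-1])
E
```

```text
21.2833 [ -7.   24.3  67.   36.8  98.6 -13.6] [[ 0.988  0.126 -0.095  0.557]
 [ 0.158 -0.778  0.608  0.193]
 [ 0.003 -0.615 -0.788  0.32 ]
 [ 0.     0.     0.     1.   ]] [ 0.19109222 -0.20781903 -1.70741306] 0.01297946165331328
```

View pics/t6c.png

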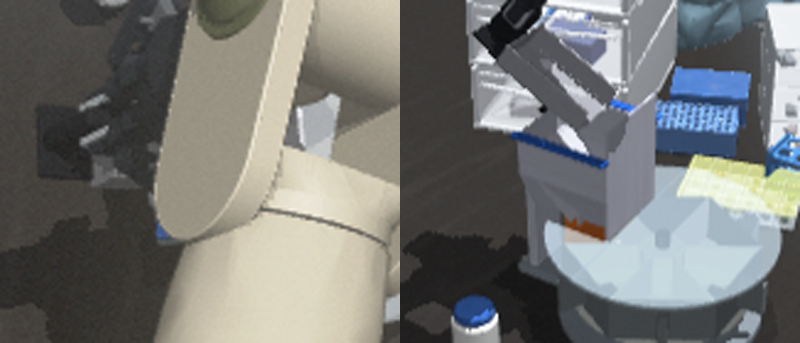

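The side crop shows the scoop tipped in the mouth at about (580,100), and it looks empty. I untip it and check where the balls went.

```bash
python3 - <<'E'
from h import *
A=cur(); b=plan(A,scoop_tool(279,ax+.085*dY+[0,0,.265],0),deg=3,name='untip')
c=plan(b,down(-67,[.539,.3345,.30]),deg=3.8,name='swing')
E
```

```text
untip n= 13 xyz [0.0, -0.072, 0.073] turn [-0.637, -0.002, 0.002] mid [0.553 0.218 0.313] end [0.55  0.24  0.299]
swing n= 20 xyz [-0.071, -0.107, -0.002] turn [0.0, 0.0, 0.829] mid [0.528 0.285 0.299] end [0.539 0.334 0.3  ]
```

Call:
step_arm --steps '[{"xyz":[0,-0.072,0.073],"turn":[-0.637,-0.002,0.002],"gripper":-1},{"xyz":[0,-0.072,0.073],"turn":[-0.637,-0.002,0.002],"gripper":-1},{"xyz":[0,-0.072,0.073],"turn":[-0.637,-0.002,0.002],"gripper":-1},{"xyz":[0,-0.072,0.073],"turn":[-0.637,-0.002,0.002],"gripper":-1},{"xyz":[0,-0.072,0.073],"turn":[-0.637,-0.002,0.002],"gripper":-1},{"xyz":[0,-0.072,0.073],"turn":[-0.637,-0.002,0.002],"gripper":-1},{"xyz":[0,-0.072,0.073],"turn":[-0.637,-0.002,0.002],"gripper":-1},{"xyz":[0,-0.072,0.073],"turn":[-0.637,-0.002,0.002],"gripper":-1},{"xyz":[0,-0.072,0.073],"turn":[-0.637,-0.002,0.002],"gripper":-1},{"xyz":[0,-0.072,0.073],"turn":[-0.637,-0.002,0.002],"gripper":-1},{"xyz":[0,-0.072,0.073],"turn":[-0.637,-0.002,0.002],"gripper":-1},{"xyz":[0,-0.072,0.073],"turn":[-0.637,-0.002,0.002],"gripper":-1},{"xyz":[0,-0.072,0.073],"turn":[-0.637,-0.002,0.002],"gripper":-1}]'

```text
time_s: 22.47
position: [0.5495, 0.2399, 0.2984]
tool_rot: [[0.988, 0.156, 0.001], [0.156, -0.988, -0.002], [0.0, 0.002, -1.0]]
ft_force: [-0.0, -0.8, -2.0]
grip_width: 0.0132
```

Call:
step_arm --steps '[{"xyz":[-0.071,-0.107,-0.002],"turn":[0,0,0.829],"gripper":-1},{"xyz":[-0.071,-0.107,-0.002],"turn":[0,0,0.829],"gripper":-1},{"xyz":[-0.071,-0.107,-0.002],"turn":[0,0,0.829],"gripper":-1},{"xyz":[-0.071,-0.107,-0.002],"turn":[0,0,0.829],"gripper":-1},{"xyz":[-0.071,-0.107,-0.002],"turn":[0,0,0.829],"gripper":-1},{"xyz":[-0.071,-0.107,-0.002],"turn":[0,0,0.829],"gripper":-1},{"xyz":[-0.071,-0.107,-0.002],"turn":[0,0,0.829],"gripper":-1},{"xyz":[-0.071,-0.107,-0.002],"turn":[0,0,0.829],"gripper":-1},{"xyz":[-0.071,-0.107,-0.002],"turn":[0,0,0.829],"gripper":-1},{"xyz":[-0.071,-0.107,-0.002],"turn":[0,0,0.829],"gripper":-1},{"xyz":[-0.071,-0.107,-0.002],"turn":[0,0,0.829],"gripper":-1},{"xyz":[-0.071,-0.107,-0.002],"turn":[0,0,0.829],"gripper":-1},{"xyz":[-0.071,-0.107,-0.002],"turn":[0,0,0.829],"gripper":-1},{"xyz":[-0.071,-0.107,-0.002],"turn":[0,0,0.829],"gripper":-1},{"xyz":[-0.071,-0.107,-0.002],"turn":[0,0,0.829],"gripper":-1},{"xyz":[-0.071,-0.107,-0.002],"turn":[0,0,0.829],"gripper":-1},{"xyz":[-0.071,-0.107,-0.002],"turn":[0,0,0.829],"gripper":-1},{"xyz":[-0.071,-0.107,-0.002],"turn":[0,0,0.829],"gripper":-1},{"xyz":[-0.071,-0.107,-0.002],"turn":[0,0,0.829],"gripper":-1},{"xyz":[-0.071,-0.107,-0.002],"turn":[0,0,0.829],"gripper":-1}]'

```text
time_s: 24.13
position: [0.5389, 0.3347, 0.3]
tool_rot: [[0.388, -0.922, -0.0], [-0.922, -0.388, 0.001], [-0.001, 0.0, -1.0]]
ft_force: [-1.0, -0.2, -2.2]
grip_width: 0.0135
```

```bash
python3 - <<'E'
from h import *
s=env.observe(); A=cur(); print(s['time_s'],s['q'].round(1),A.round(3),s['ft_force'],s['grip_width'])
im,_=grab('top','t7'); im2,_=grab('side','s7')
for c in (279,339): print(c,'floor',sym('t7',.035,np.linspace(.05,.085,25),c-8,c+8))
k=np.hstack([cv2.resize(im[190:280,255:345],(400,400),interpolation=cv2.INTER_CUBIC),cv2.resize(im2[120:300,180:360],(400,400),interpolation=cv2.INTER_CUBIC)])
cv2.imwrite('pics/t7c.png',k[:,:,::-1])
b=plan(A,down(-67,[.539,.3345,.12]),deg=3,mm=20,name='dn')
b=plan(b,down(-67,[.539,.3345,.062]),mm=8,name='dn2')
E
```

```text
24.1333 [21.2 29.3 53.8  0.  96.9 88.3] [[ 0.388 -0.922 -0.     0.539]
 [-0.922 -0.388  0.001  0.335]
 [-0.001  0.    -1.     0.3  ]
 [ 0.     0.     0.     1.   ]] [-1.0309914  -0.21442128 -2.23126776] 0.01345399016750902
279 floor [(279.0, 3.03), (278.75, 3.05), (279.25, 3.07)]
339 floor [(339.0, 2.11), (339.25, 2.12), (339.5, 2.23)]
dn n= 9 xyz [0.001, -0.0, 0.5] turn [0.0, 0.001, -0.004] mid [0.539 0.335 0.21 ] end [0.539 0.334 0.12 ]
dn2 n= 8 xyz [0.0, 0.0, 0.181] turn [0.0, 0.0, -0.0] mid [0.539 0.334 0.091] end [0.539 0.334 0.062]
```

View pics/t7c.png

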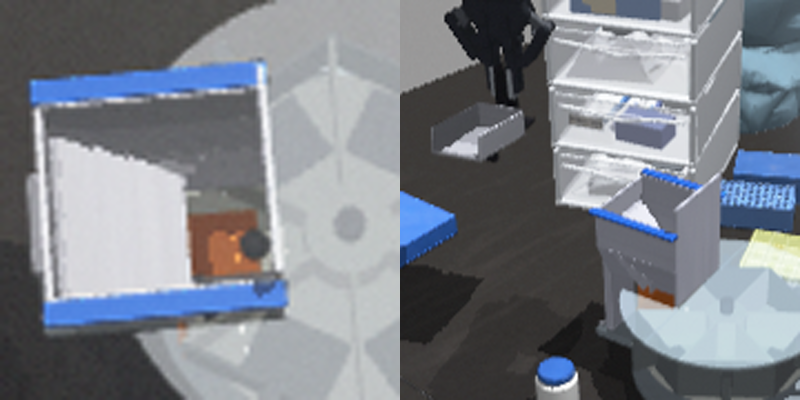

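One ball is visible in the orange bay at (255,242). The scoop reads as empty, and the bin is still at 279/339. I set the scoop down.

Call:
step_arm --steps '[{"xyz":[0,0,0.5],"turn":[0,0,0],"gripper":-1},{"xyz":[0,0,0.5],"turn":[0,0,0],"gripper":-1},{"xyz":[0,0,0.5],"turn":[0,0,0],"gripper":-1},{"xyz":[0,0,0.5],"turn":[0,0,0],"gripper":-1},{"xyz":[0,0,0.5],"turn":[0,0,0],"gripper":-1},{"xyz":[0,0,0.5],"turn":[0,0,0],"gripper":-1},{"xyz":[0,0,0.5],"turn":[0,0,0],"gripper":-1},{"xyz":[0,0,0.5],"turn":[0,0,0],"gripper":-1},{"xyz":[0,0,0.5],"turn":[0,0,0],"gripper":-1},{"xyz":[0,0,0.181],"turn":[0,0,0],"gripper":-1},{"xyz":[0,0,0.181],"turn":[0,0,0],"gripper":-1},{"xyz":[0,0,0.181],"turn":[0,0,0],"gripper":-1},{"xyz":[0,0,0.181],"turn":[0,0,0],"gripper":-1},{"xyz":[0,0,0.181],"turn":[0,0,0],"gripper":-1},{"xyz":[0,0,0.181],"turn":[0,0,0],"gripper":-1},{"xyz":[0,0,0.181],"turn":[0,0,0],"gripper":-1},{"xyz":[0,0,0.181],"turn":[0,0,0],"gripper":-1},{"xyz":[0,0,0],"turn":[0,0,0],"gripper":-1}]'

```text
time_s: 25.73
position: [0.5383, 0.3342, 0.0604]
tool_rot: [[0.391, -0.92, -0.002], [-0.92, -0.391, -0.001], [-0.0, 0.002, -1.0]]
ft_force: [-0.1, 0.6, -1.9]
grip_width: 0.0133
```

Call:
step_arm --steps '[{"xyz":[0,0,0.05],"turn":[0,0,0],"gripper":-1},{"xyz":[0,0,0],"turn":[0,0,0],"gripper":-1}]'

```text
time_s: 25.9
position: [0.5389, 0.3344, 0.06]
tool_rot: [[0.391, -0.92, 0.0], [-0.92, -0.391, 0.0], [-0.0, -0.0, -1.0]]
ft_force: [-0.3, 0.4, -1.6]
grip_width: 0.0135
```

Call:
step_arm --steps '[{"xyz":[0,0,0.05],"turn":[0,0,0],"gripper":-1},{"xyz":[0,0,0],"turn":[0,0,0],"gripper":-1}]'

```text
time_s: 26.07
position: [0.5391, 0.3346, 0.0596]
tool_rot: [[0.391, -0.92, 0.002], [-0.92, -0.391, 0.001], [-0.0, -0.002, -1.0]]
ft_force: [-3.1, -1.3, 7.1]
grip_width: 0.0131
```

Call:
step_arm --steps '[{"xyz":[0,0,0.05],"turn":[0,0,0],"gripper":-1},{"xyz":[0,0,0],"turn":[0,0,0],"gripper":-1}]'

```text
time_s: 26.23
position: [0.5391, 0.3346, 0.0595]
tool_rot: [[0.391, -0.92, 0.003], [-0.92, -0.391, 0.001], [0.0, -0.003, -1.0]]
ft_force: [-8.6, -4.4, 20.2]
grip_width: 0.0132
```

Call:
step_arm --steps '[{"xyz":[0,0,0.05],"turn":[0,0,0],"gripper":-1},{"xyz":[0,0,0],"turn":[0,0,0],"gripper":-1}]'

```text
time_s: 26.4
position: [0.5392, 0.3347, 0.0595]
tool_rot: [[0.391, -0.92, 0.004], [-0.92, -0.391, 0.001], [0.0, -0.004, -1.0]]
ft_force: [-13.4, -6.9, 34.6]
grip_width: 0.0134
```

It is seated on the bench. I relieve the press, open and withdraw.

Call:
step_arm --steps '[{"xyz":[0,0,-0.1],"turn":[0,0,0],"gripper":-1},{"xyz":[0,0,-0.02],"turn":[0,0,0],"gripper":-1},{"xyz":[0,0,0],"turn":[0,0,0],"gripper":0.2},{"xyz":[0,0,0],"turn":[0,0,0],"gripper":0.2},{"xyz":[0,0,0],"turn":[0,0,0],"gripper":0.2},{"xyz":[0,0,0],"turn":[0,0,0],"gripper":0.2},{"xyz":[0,0,0],"turn":[0,0,0],"gripper":0.2},{"xyz":[0,0,0],"turn":[0,0,0],"gripper":0.2},{"xyz":[0,0,-0.3],"turn":[0,0,0],"gripper":0.2},{"xyz":[0,0,-0.5],"turn":[0,0,0],"gripper":0.2},{"xyz":[0,0,-0.7],"turn":[0,0,0],"gripper":0.2},{"xyz":[0,0,-0.7],"turn":[0,0,0],"gripper":0.2},{"xyz":[0,0,-0.7],"turn":[0,0,0],"gripper":0.2},{"xyz":[0,0,-0.7],"turn":[0,0,0],"gripper":0.2},{"xyz":[0,0.7,-0.7],"turn":[0,0,0],"gripper":0.2},{"xyz":[0,0.7,-0.7],"turn":[0,0,0],"gripper":0.2},{"xyz":[0,0.7,-0.3],"turn":[0,0,0],"gripper":0.2},{"xyz":[0,0.7,0],"turn":[0,0,0],"gripper":0.2}]'

```text
time_s: 27.9
position: [0.4354, 0.2904, 0.2739]
tool_rot: [[0.391, -0.92, 0.006], [-0.921, -0.391, 0.002], [0.0, -0.006, -1.0]]
ft_force: [0.7, -0.6, 0.4]
grip_width: 0.0511
```

```bash
python3 - <<'E'
from h import *
s=env.observe(); A=cur(); print(s['time_s'],A[:3,3].round(3),s['ft_force'],s['grip_width'])
im,_=grab('top','t8'); im2,_=grab('side','s8'); im3,_=grab('wrist','w8')
for c in (279,339): print(c,'floor',sym('t8',.035,np.linspace(.05,.085,25),c-8,c+8))
for n,bx in(('jar',(265,305,300,335)),('vial',(435,465,305,330)),('beaker',(228,265,145,190))):
    a,b,c,d=bx
    for t in('top1','t8'):
        _,P=cloud(t); Q=P[c:d,a:b].reshape(-1,3); Q=Q[(Q[:,2]>.02)&(Q[:,2]<.1)]; print(n,t,np.median(Q,0).round(3))
k=np.hstack([cv2.resize(im[190:280,255:345],(400,400),interpolation=cv2.INTER_CUBIC),cv2.resize(im3,(400,300))if 0 else cv2.resize(im3[:400,120:520],(400,400))])
cv2.imwrite('pics/t8c.png',k[:,:,::-1])
E
```

```text
27.9 [0.435 0.29  0.274] [ 0.7185982  -0.59997796  0.36966806] 0.05105862554614814
279 floor [(279.0, 3.13), (279.25, 3.18), (278.75, 3.18)]
339 floor [(339.0, 2.05), (339.25, 2.07), (339.5, 2.16)]
jar top1 [0.401 0.128 0.058]
jar t8 [0.401 0.128 0.058]
vial top1 [ 0.431 -0.253  0.043]
vial t8 [ 0.432 -0.253  0.043]
beaker top1 [0.778 0.262 0.044]
beaker t8 [0.778 0.262 0.044]
```

View pics/t8c.png

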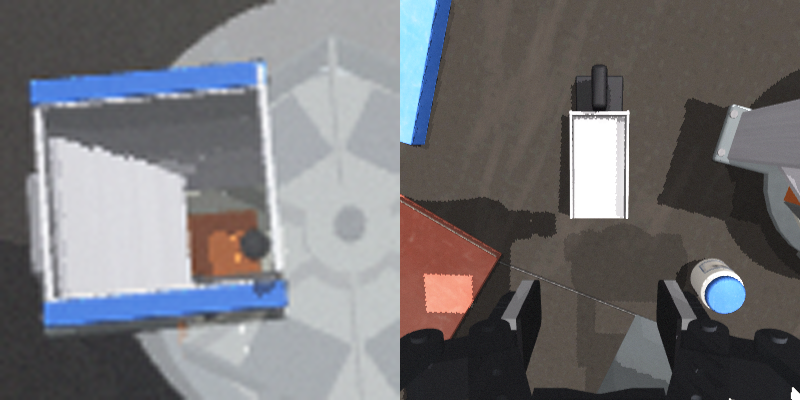

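The scoop is empty and upright at (600,165) in the right panel, and the jar, vial and beaker have not moved. Only one of the three balls is visible down the chute. There is time left, so I'll look under the chute from the −y side with the wrist camera.

```bash
python3 - <<'E'
from h import *
A=cur(); E=cams.camera_info('wrist')['extrinsics']; print((np.linalg.inv(A)@E).round(3))
b=plan(A,T(A[:3,:3],[.43,-.05,.36]),name='a'); 
B=lugpose(279,-.068,.04,lean=48,back=.34); C=B@(np.linalg.inv(A)@E); print('cam',C.round(3))
plan(b,B,deg=4,name='b'); print(B.round(3))
E
```

```text
[[ 1.    -0.    -0.001  0.001]
 [ 0.     0.965  0.262 -0.066]
 [ 0.001 -0.262  0.965 -0.124]
 [ 0.     0.     0.     1.   ]]
a n= 11 xyz [0.708, 0.312, -0.201] turn [0.0, 0.0, 0.0] mid [0.432 0.12  0.316] end [ 0.43 -0.05  0.36]
cam [[ 0.988  0.131 -0.086  0.62 ]
 [ 0.157 -0.83   0.535 -0.199]
 [-0.001 -0.542 -0.84   0.399]
 [ 0.     0.     0.     1.   ]]
b n= 22 xyz [0.273, 0.026, 0.078] turn [0.402, -0.315, -0.706] mid [ 0.499 -0.14   0.314] end [ 0.612 -0.152  0.268]
[[ 0.988  0.105 -0.116  0.612]
 [ 0.156 -0.661  0.734 -0.152]
 [ 0.    -0.743 -0.669  0.268]
 [ 0.     0.     0.     1.   ]]
```

Call:
step_arm --steps '[{"xyz":[0.708,0.312,-0.201],"turn":[0,0,0],"gripper":0.2},{"xyz":[0.708,0.312,-0.201],"turn":[0,0,0],"gripper":0.2},{"xyz":[0.708,0.312,-0.201],"turn":[0,0,0],"gripper":0.2},{"xyz":[0.708,0.312,-0.201],"turn":[0,0,0],"gripper":0.2},{"xyz":[0.708,0.312,-0.201],"turn":[0,0,0],"gripper":0.2},{"xyz":[0.708,0.312,-0.201],"turn":[0,0,0],"gripper":0.2},{"xyz":[0.708,0.312,-0.201],"turn":[0,0,0],"gripper":0.2},{"xyz":[0.708,0.312,-0.201],"turn":[0,0,0],"gripper":0.2},{"xyz":[0.708,0.312,-0.201],"turn":[0,0,0],"gripper":0.2},{"xyz":[0.708,0.312,-0.201],"turn":[0,0,0],"gripper":0.2},{"xyz":[0.708,0.312,-0.201],"turn":[0,0,0],"gripper":0.2}]'

```text
time_s: 28.97
position: [0.4317, -0.0517, 0.3595]
tool_rot: [[0.39, -0.921, -0.0], [-0.921, -0.39, 0.0], [-0.0, -0.0, -1.0]]
ft_force: [0.6, -0.0, -0.0]
grip_width: 0.051
```

Call:
step_arm --steps '[{"xyz":[0.3,0.029,0.086],"turn":[0.442,-0.347,-0.777],"gripper":0.2},{"xyz":[0.3,0.029,0.086],"turn":[0.442,-0.347,-0.777],"gripper":0.2},{"xyz":[0.3,0.029,0.086],"turn":[0.442,-0.347,-0.777],"gripper":0.2},{"xyz":[0.3,0.029,0.086],"turn":[0.442,-0.347,-0.777],"gripper":0.2},{"xyz":[0.3,0.029,0.086],"turn":[0.442,-0.347,-0.777],"gripper":0.2},{"xyz":[0.3,0.029,0.086],"turn":[0.442,-0.347,-0.777],"gripper":0.2},{"xyz":[0.3,0.029,0.086],"turn":[0.442,-0.347,-0.777],"gripper":0.2},{"xyz":[0.3,0.029,0.086],"turn":[0.442,-0.347,-0.777],"gripper":0.2},{"xyz":[0.3,0.029,0.086],"turn":[0.442,-0.347,-0.777],"gripper":0.2},{"xyz":[0.3,0.029,0.086],"turn":[0.442,-0.347,-0.777],"gripper":0.2},{"xyz":[0.3,0.029,0.086],"turn":[0.442,-0.347,-0.777],"gripper":0.2},{"xyz":[0.3,0.029,0.086],"turn":[0.442,-0.347,-0.777],"gripper":0.2},{"xyz":[0.3,0.029,0.086],"turn":[0.442,-0.347,-0.777],"gripper":0.2},{"xyz":[0.3,0.029,0.086],"turn":[0.442,-0.347,-0.777],"gripper":0.2},{"xyz":[0.3,0.029,0.086],"turn":[0.442,-0.347,-0.777],"gripper":0.2},{"xyz":[0.3,0.029,0.086],"turn":[0.442,-0.347,-0.777],"gripper":0.2},{"xyz":[0.3,0.029,0.086],"turn":[0.442,-0.347,-0.777],"gripper":0.2},{"xyz":[0.3,0.029,0.086],"turn":[0.442,-0.347,-0.777],"gripper":0.2},{"xyz":[0.3,0.029,0.086],"turn":[0.442,-0.347,-0.777],"gripper":0.2},{"xyz":[0.3,0.029,0.086],"turn":[0.442,-0.347,-0.777],"gripper":0.2}]'

```text
time_s: 30.63
position: [0.6129, -0.1535, 0.2648]
tool_rot: [[0.987, 0.106, -0.119], [0.159, -0.659, 0.735], [-0.001, -0.745, -0.667]]
ft_force: [0.5, 0.2, -0.9]
grip_width: 0.051
```

```bash
python3 - <<'E'
from h import *
im,_=grab('wrist','w9'); u,v=proj('w9',ax+.068*dY+[0,0,.04]); print(env.observe()['time_s'],u,v,env.observe()['ft_force'])
u=int(u);v=int(v); y0=max(0,v-90);x0=max(0,u-120); cv2.imwrite('pics/w9c.png',cv2.resize(im[y0:y0+180,x0:x0+240],(800,600),interpolation=cv2.INTER_CUBIC)[:,:,::-1])
E
```

```text
30.6833 318.403945219905 193.09197015115203 [ 0.95312139  0.58133018 -1.73781664]
```

View pics/w9c.png

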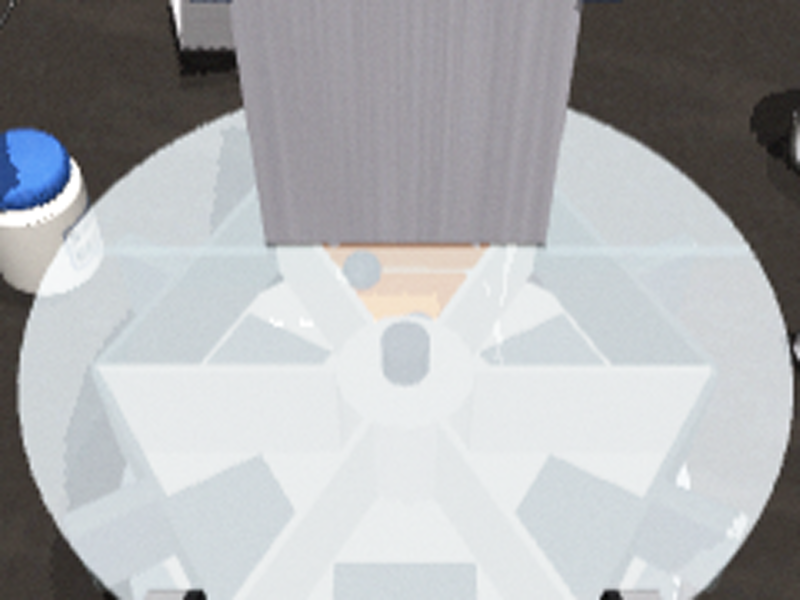

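The bay shows one ball at crop px (360,270) and the edge of another behind the hub at (415,318). I'll compare these with the ball in the top view numerically.

```bash
python3 - <<'E'
from h import *
a=np.radians(9);ex=np.array([np.cos(a),np.sin(a)])
def st(p): d=p[:2]-AX; return (1000*np.array([d@ex,d@dY[:2]])).round(1)
print('top',st(ray('t8',255+255*90/400,190+242*90/400,.043)))
x0=198;y0=103
for c in((360,270),(415,318),(320,245),(495,245)): print(c,st(ray('w9',x0+c[0]*.3,y0+c[1]*.3,.043)))
for p in((0,80),(0,36)): print(p,proj('w9',np.r_[AX+p[0]/1000*ex+p[1]/1000*dY[:2],.043]))
im=np.load('pics/t8.npz')['im']; hsv=cv2.cvtColor(im,cv2.COLOR_RGB2HSV)
print(im[232:256,294:320].mean(2).astype(int)[::2,::1])
E
```

```text
top [ 3.8 49. ]
(360, 270) [-16.9  81.4]
(415, 318) [ 5.5 56.3]
(320, 245) [-33.8  95.1]
(495, 245) [38.6 95.5]
(0, 80) (np.float64(318.46188604520927), np.float64(184.85403736343721))
(0, 36) (np.float64(318.2293297688598), np.float64(210.64661524240597))
[[220 215 143 110 109 114 113 115 118 111 106 105 102 102 100 102 101 101
  108 117 128 194 231 184 197 196]
 [219 217 192 126 129 124 123 123 122 123 122 125 121 109 101 100 101  99
  102  97 111 193 240 193 195 195]
 [221 218 221 125 121 125 123 123 122 124 119 122 123 122 124 122 122 114
  107  98 106 160 241 202 184 184]
 [221 220 222 102  97  98  99  94  93  95  92  91  92  87  93  89  88  91
   99 124 122 138 241 220 183 180]
 [220 219 222 113  88  88  88  88  90  86  86  87  91  89  91  88  91  88
   94 124 123 140 242 225 196 195]
 [221 219 216 155  91  90  90  89  91 113 115 113  86  93 119 114  83  81
   76  86 119 176 224 238 216 195]
 [219 220 216 158  86  89  87  93 115 117 115 117 117 124 115  73  78  87
   84  79  76  99 197 241 217 198]
 [219 219 217 180  86  85  92  88 119 116 115 114 116 115 111  89  74  77
   79  75  76 116 209 241 218 215]
 [218 220 218 213  86  88  88  90 113 115 117 117 115 123 166 118 115  87
   80 112 168 172 188 241 225 197]
 [218 220 219 222  88  87  87  88  92 117 121 117 114 118 118 118 119 115
  119 125 173 170 145 224 205 195]
 [218 219 218 224 113  87  99 102 101 112 112 112 110 109 111 109 108 110
  110 111 121 122 133 100 141 184]
 [232 232 232 232 228 183 215 169 186 193 174 167 166 168 162 163 159 155
  101 101 104 102 104 148 132 140]]
```

The top-view ball and the one behind the hub are the same, at (4,49) to (5,56) mm in stand axes. The second is at (−17,81) mm, so the third is still unconfirmed. I'll look straight down the outlet and use the depth numerically.

```bash
python3 - <<'E'
from h import *
A=cur(); E=cams.camera_info('wrist')['extrinsics']; X=np.linalg.inv(A)@E
a=np.radians(9);ex=np.array([np.cos(a),np.sin(a),0])
C=T(np.c_[ex,-dY,[0,0,-1.]],ax+.03*ex+.07*dY+[0,0,.5]); B=C@np.linalg.inv(X); print(B.round(3))
plan(A,B,deg=3.8,name='look')
E
```

```text
[[ 0.988  0.151 -0.041  0.607]
 [ 0.157 -0.953  0.258  0.074]
 [-0.    -0.261 -0.965  0.363]
 [ 0.     0.     0.     1.   ]]
look n= 9 xyz [0.08, -0.683, 0.115] turn [-0.806, 0.006, 0.007] mid [ 0.611 -0.047  0.329] end [0.607 0.074 0.363]
```

Call:
step_arm --steps '[{"xyz":[0.08,-0.683,0.115],"turn":[-0.806,0.006,0.007],"gripper":0.2},{"xyz":[0.08,-0.683,0.115],"turn":[-0.806,0.006,0.007],"gripper":0.2},{"xyz":[0.08,-0.683,0.115],"turn":[-0.806,0.006,0.007],"gripper":0.2},{"xyz":[0.08,-0.683,0.115],"turn":[-0.806,0.006,0.007],"gripper":0.2},{"xyz":[0.08,-0.683,0.115],"turn":[-0.806,0.006,0.007],"gripper":0.2},{"xyz":[0.08,-0.683,0.115],"turn":[-0.806,0.006,0.007],"gripper":0.2},{"xyz":[0.08,-0.683,0.115],"turn":[-0.806,0.006,0.007],"gripper":0.2},{"xyz":[0.08,-0.683,0.115],"turn":[-0.806,0.006,0.007],"gripper":0.2},{"xyz":[0.08,-0.683,0.115],"turn":[-0.806,0.006,0.007],"gripper":0.2},{"xyz":[0,0,0],"turn":[0,0,0],"gripper":0.2}]'

```text
time_s: 31.52
position: [0.6053, 0.0796, 0.3671]
tool_rot: [[0.988, 0.152, -0.036], [0.157, -0.956, 0.249], [0.004, -0.252, -0.968]]
ft_force: [0.2, 0.2, 0.4]
grip_width: 0.0515
```

```bash
python3 - <<'E'
from h import *
print(env.observe()['time_s'])
a=np.radians(9);ex=np.array([np.cos(a),np.sin(a),0])
im,_=grab('wrist','w10'); _,P=cloud('w10'); D=P-ax; g=np.stack([D@ex,D@dY],-1)*1000; gray=im.mean(2); hsv=cv2.cvtColor(im,cv2.COLOR_RGB2HSV)
m=(abs(g[...,0])<35)&(g[...,1]>20)&(g[...,1]<92)
# grid maps 4 mm: height and saturation
for name,val in(('z',P[...,2]*1000),('S',hsv[...,1])):
    print(name,'cols x=-32..32, rows y=90..22')
    for y in range(90,22,-5):
        row=[]
        for x in range(-32,33,5):
            k=m&(abs(g[...,0]-x)<2.5)&(abs(g[...,1]-y)<2.5); row.append('%4d'%np.median(val[k]) if k.any() else '   .')
        print('%3d'%y,''.join(row))
E
```

```text
31.5167
z cols x=-32..32, rows y=90..22
 90  124 121 122 122 123 121 122 122 121 121 122 121 121
 85  123 117 117 117 117 118 117 117 117 117 117 117 117
 80  122 111 104  50  48  36  37  35 111  35  36 112 114
 75  123 108  47  48  36  34  35  34  35  35  35 105 114
 70  123 109  45  35  34  34  35  34  35  34  34 104 113
 65  121 108  35  35  35  34  35  35  35  35  34 105 114
 60  121 108  36  35  34  35  34  34  35  35  34 104 114
 55  121 109  36  34  35  35 363 361  43  35  34 106 114
 50  123 106  35  35  35 367 381 375  48  35  34 105 113
 45  123 406 405 404  34 398 403 417 424 427  34 105 114
 40  424 421 420 408 399 218 190 387 437 445 446 447 422
 35  433 437 432 405 403 401 441 439 442 421 429 435 436
 30    . 440 429 405 402 401 441 379 442   .   . 442 442
 25  404 404 420 403 401 400   . 380   .   .   .   .   .
S cols x=-32..32, rows y=90..22
 90   11  11  11  11   3   3   3   3   3   3   3   3   3
 85   12  11   6   9   3   2   2   2   3   2   2   3   2
 80   10  10  10  12  12 184 184 184  34 185 183   9  10
 75   10  10  16  20 181 187 187 186 187 185 186  18  13
 70   10  13  54 182 182 181 182 179 180 181 188  14  11
 65   11  12 180 182 182 181 180 180 181 181 187  12  14
 60   13  10 180 180 180 181 175 181 179 177 187  13  11
 55   13  12 181 183 181 183   8  16  95 181 186  12  11
 50   12  13 180 182 181  32   8  17  14 181 188  14  12
 45    9  31  35  35  23  32  30  31  32  32  40   9  11
 40   32  36  36  36  28  14  12  32  35  35  36  30  15
 35   35  36  30  29  30  16  38  38  28  21  36  36  36
 30    .  36  32  22  32  36  36  32  30   .   .  36  35
 25   26  35  40  34  29  33   .   9   .   .   .   .   .
```

Two balls are confirmed in the bay, at (7,50) and (−18,77) mm, and the visible part of the chute is clear. I'll check for a stray ball by differencing the top view before and after, and work out a look at the hub side of the bay.

```bash
python3 - <<'E'
from h import *
for ta,tb in(('top1','t8'),('side1','s8')):
    A=np.load(f'pics/{ta}.npz')['im'].astype(int);B=np.load(f'pics/{tb}.npz')['im'].astype(int)
    d=(np.abs(A-B).max(2)>40).astype(np.uint8); n,l,s,c=cv2.connectedComponentsWithStats(cv2.morphologyEx(d,cv2.MORPH_OPEN,np.ones((2,2),np.uint8)))
    print(tb,[tuple(x[:5]) for x in s[1:].tolist() if x[4]>12])
A=cur(); E=cams.camera_info('wrist')['extrinsics']; X=np.linalg.inv(A)@E
a=np.radians(9);ex=np.array([np.cos(a),np.sin(a),0])
# camera 15deg off the radial line, higher, on the -y side, looking at bay inner part
def look(cp,tp):
    z=(tp-cp)/np.linalg.norm(tp-cp); x=np.cross(z,[0,0,1.]); x/=np.linalg.norm(x); return T(np.c_[x,np.cross(z,x),z],cp)
C=look(ax-.08*ex-.10*dY+[0,0,.50],ax+.045*dY+[0,0,.045]); B=C@np.linalg.inv(X); print(B.round(3)); plan(A,B,name='l2')
# line of sight at hub top / chute bottom
for t in((0,30),(0,38),(-15,45),(10,40),(0,50)):
    p=ax+t[0]/1e3*ex+t[1]/1e3*dY+[0,0,.045]; c=C[:3,3]
    for z in(.085,.1): q=p+(c-p)*(z-p[2])/(c[2]-p[2])-ax; print(t,z,(q@ex*1e3).round(),(q@dY*1e3).round(),end=' | ')
E
```

```text
t8 [(89, 227, 129, 253, 21314), (301, 236, 5, 4, 13), (299, 241, 18, 12, 143), (184, 242, 6, 22, 69), (202, 259, 21, 32, 347), (337, 272, 8, 13, 54), (332, 275, 5, 10, 37), (121, 380, 5, 4, 15), (0, 445, 58, 35, 808), (306, 467, 55, 13, 392)]
s8 [(0, 19, 230, 145, 12950), (0, 41, 11, 52, 306), (35, 78, 25, 39, 517), (0, 100, 17, 7, 98), (11, 107, 64, 115, 3088), (0, 136, 101, 252, 9733), (220, 154, 7, 4, 14), (196, 181, 5, 10, 33), (341, 237, 4, 4, 14), (95, 251, 75, 52, 1389), (289, 251, 16, 9, 98), (145, 279, 22, 11, 46), (294, 280, 43, 23, 532), (364, 281, 5, 9, 29), (103, 291, 37, 17, 78), (344, 295, 8, 5, 19), (357, 296, 6, 3, 15), (348, 304, 5, 4, 15), (163, 354, 26, 27, 335), (171, 374, 4, 5, 16), (130, 380, 35, 52, 538), (156, 380, 29, 46, 780), (190, 382, 5, 20, 60), (0, 388, 110, 92, 6764), (184, 423, 6, 7, 19), (143, 434, 24, 28, 215), (121, 452, 55, 28, 453), (123, 463, 7, 2, 14)]
[[ 0.94  -0.278  0.196  0.526]
 [-0.34  -0.769  0.541 -0.064]
 [ 0.    -0.576 -0.818  0.361]
 [ 0.     0.     0.     1.   ]]
l2 n= 10 xyz [-0.176, 0.344, -0.142] turn [0.436, 0.264, 0.573] mid [0.575 0.001 0.37 ] end [ 0.526 -0.064  0.361]
(0, 30) 0.085 -7.0 19.0 | (0, 30) 0.1 -10.0 14.0 | (0, 38) 0.085 -7.0 26.0 | (0, 38) 0.1 -10.0 21.0 | (-15, 45) 0.085 -21.0 32.0 | (-15, 45) 0.1 -23.0 27.0 | (10, 40) 0.085 2.0 28.0 | (10, 40) 0.1 -1.0 23.0 | (0, 50) 0.085 -7.0 37.0 | (0, 50) 0.1 -10.0 32.0 |
```

Call:
step_arm --steps '[{"xyz":[-0.176,0.344,-0.142],"turn":[0.436,0.264,0.573],"gripper":0.2},{"xyz":[-0.176,0.344,-0.142],"turn":[0.436,0.264,0.573],"gripper":0.2},{"xyz":[-0.176,0.344,-0.142],"turn":[0.436,0.264,0.573],"gripper":0.2},{"xyz":[-0.176,0.344,-0.142],"turn":[0.436,0.264,0.573],"gripper":0.2},{"xyz":[-0.176,0.344,-0.142],"turn":[0.436,0.264,0.573],"gripper":0.2},{"xyz":[-0.176,0.344,-0.142],"turn":[0.436,0.264,0.573],"gripper":0.2},{"xyz":[-0.176,0.344,-0.142],"turn":[0.436,0.264,0.573],"gripper":0.2},{"xyz":[-0.176,0.344,-0.142],"turn":[0.436,0.264,0.573],"gripper":0.2},{"xyz":[-0.176,0.344,-0.142],"turn":[0.436,0.264,0.573],"gripper":0.2},{"xyz":[-0.176,0.344,-0.142],"turn":[0.436,0.264,0.573],"gripper":0.2},{"xyz":[0,0,0],"turn":[0,0,0],"gripper":0.2}]'

```text
time_s: 32.48
position: [0.5242, -0.07, 0.3586]
tool_rot: [[0.936, -0.29, 0.198], [-0.351, -0.764, 0.542], [-0.006, -0.577, -0.817]]
ft_force: [0.4, 0.8, -0.2]
grip_width: 0.0513
```

```bash
python3 - <<'E'
from h import *
print(env.observe()['time_s'])
a=np.radians(9);ex=np.array([np.cos(a),np.sin(a),0]); grab('wrist','w11')
for tag in('w11','w9'):
    im=cv2.GaussianBlur(np.load(f'pics/{tag}.npz')['im'],(3,3),0).astype(int); print(tag,'gray / R-B; rows y=88..24, cols x=-44..44')
    for y in range(88,22,-4):
        r1='';r2=''
        for x in range(-44,45,4):
            u,v=proj(tag,ax+x/1e3*ex+y/1e3*dY+[0,0,.043]); p=im[int(round(v)),int(round(u))]; r1+='%4d'%p.mean(); r2+='%4d'%(p[0]-p[2])
        print('%3d'%y,r1,'|',r2)
E
```

```text
32.4833
w11 gray / R-B; rows y=88..24, cols x=-44..44
 88  212 103 102 126 125 126 127 126 127 126 126 128 128 127 127 128 130 130 129 129 129 128 128 |   -4   5   2  -2  -3  -3  -3  -2  -2  -3  -3  -3  -3  -2  -4  -4  -3  -2  -3  -2  -2  -1  -2
 84  211 109  94 126 123 127 126 125 126 125 125 127 127 126 128 128 130 129 129 129 129 128 130 |   -4   5   2  -1  -2  -2  -3  -3  -2  -2  -2  -2  -4  -2  -4  -4  -3  -2  -1  -4  -3  -2  -1
 80  208 112 117 126 123 127 125 125 126 126 126 126 126 127 127 129 129 128 128 128 127 129 129 |   -4   5  -2  -2  -4  -2  -3  -4  -3  -3  -3  -3  -2  -2  -4  -2  -2  -2  -4  -3  -4  -2  -2
 76  213 112 124 126 124 128 126 127 126 124 128 125 127 128 129 130 129 130 127 127 126 129 130 |   -3   5  -3  -3  -3  -2  -3  -3  -3  -3  -2  -2  -2  -4  -4  -2  -3  -3  -4  -3  -2  -3  -3
 72  218 110 126 124 126 127 126 126 127 126 126 127 128 128 130 129 130 129 126 125 129 129 130 |    0   3  -2  -4  -2  -3  -4  -3  -2  -2  -2  -3  -3  -3  -3  -2  -1  -4  -2  -2  -3  -1  -3
 68  219 125 126 125 129 128 127 127 126 126 126 126 128 129 130 129 130 128 126 127 1
[... 4826 characters left out ...]
7 237 237 236 229 219 221 218 |  -11 -10 -10 -10  -4  -3  -3  -3  -3  -9 -13 -12 -13 -13  -3  -3  -3  -3  -4  -5 -10 -10 -11
 32  234 234 234 234 236 236 237 237 237 223 201 201 201 200 236 237 237 237 236 236 234 233 234 |   -4  -4  -4  -4  -3  -3  -3  -3  -4  -7 -12 -13 -13 -14  -3  -4  -3  -3  -4  -3  -5  -4  -5
 28  234 234 233 234 234 235 236 236 236 234 206 202 202 214 236 236 237 236 233 233 233 233 233 |   -4  -4  -4  -4  -4  -4  -4  -3  -3  -5 -12 -12 -14 -10  -4  -4  -3  -4  -4  -4  -4  -4  -5
 24  233 233 233 233 233 233 237 236 237 236 228 219 219 233 237 236 237 237 233 233 233 233 233 |   -4  -4  -4  -4  -4  -4  -3  -4  -3  -3  -6  -9  -9  -4  -3  -3  -3  -4  -4  -4  -4  -4  -4
```

Two balls are now ruled in, and the hub side holds only ball A. The bay's outer corners were hidden from every view so far, so I look along the left wall into the −x corner.

```bash
cat >> h.py <<'E'
EX=np.array([np.cos(np.radians(9)),np.sin(np.radians(9)),0])
def look(cp,tp):
    z=(tp-cp)/np.linalg.norm(tp-cp); x=np.cross(z,[0,0,1.]); x/=np.linalg.norm(x); return T(np.c_[x,np.cross(z,x),z],cp)
def stp(x,y,z): return ax+x/1e3*EX+y/1e3*dY+[0,0,z/1e3]
def tooltf(): return np.linalg.inv(cur())@cams.camera_info('wrist')['extrinsics']
def gridmap(tag):
    im=cv2.GaussianBlur(np.load(f'pics/{tag}.npz')['im'],(3,3),0).astype(int)
    for y in range(88,50,-4):
        r2=''
        for x in range(-44,45,4):
            u,v=proj(tag,stp(x,y,43)); u,v=int(round(u)),int(round(v)); p=im[v,u] if 0<=u<640 and 0<=v<480 else np.array([0,0,0]); r2+='%4d'%(p[0]-p[2])
        print('%3d'%y,r2)
E
python3 - <<'E'
from h import *
A=cur(); X=tooltf()
for s in(1,-1):
    C=look(stp(s*105,-170,330),stp(-s*30,72,45)); B=C@np.linalg.inv(X); print(B.round(3)); plan(A,B,name='c%d'%s)
    A=B
E
```

```text
[[ 0.786  0.315 -0.531  0.668]
 [ 0.618 -0.401  0.677 -0.064]
 [ 0.001 -0.86  -0.51   0.21 ]
 [ 0.     0.     0.     1.   ]]
c1 n= 17 xyz [0.235, 0.167, 0.132] turn [0.281, -0.553, -0.516] mid [ 0.598 -0.093  0.286] end [ 0.668 -0.064  0.21 ]
[[ 0.939 -0.175  0.297  0.531]
 [-0.344 -0.479  0.808 -0.085]
 [ 0.001 -0.86  -0.51   0.21 ]
 [ 0.     0.     0.     1.   ]]
c-1 n= 16 xyz [-0.226, -0.004, 0.007] turn [-0.0, 0.684, 0.405] mid [ 0.602 -0.092  0.21 ] end [ 0.531 -0.085  0.21 ]
```

Call:
step_arm --steps '[{"xyz":[0.235,0.167,0.132],"turn":[0.281,-0.553,-0.516],"gripper":0.2},{"xyz":[0.235,0.167,0.132],"turn":[0.281,-0.553,-0.516],"gripper":0.2},{"xyz":[0.235,0.167,0.132],"turn":[0.281,-0.553,-0.516],"gripper":0.2},{"xyz":[0.235,0.167,0.132],"turn":[0.281,-0.553,-0.516],"gripper":0.2},{"xyz":[0.235,0.167,0.132],"turn":[0.281,-0.553,-0.516],"gripper":0.2},{"xyz":[0.235,0.167,0.132],"turn":[0.281,-0.553,-0.516],"gripper":0.2},{"xyz":[0.235,0.167,0.132],"turn":[0.281,-0.553,-0.516],"gripper":0.2},{"xyz":[0.235,0.167,0.132],"turn":[0.281,-0.553,-0.516],"gripper":0.2},{"xyz":[0.235,0.167,0.132],"turn":[0.281,-0.553,-0.516],"gripper":0.2},{"xyz":[0.235,0.167,0.132],"turn":[0.281,-0.553,-0.516],"gripper":0.2},{"xyz":[0.235,0.167,0.132],"turn":[0.281,-0.553,-0.516],"gripper":0.2},{"xyz":[0.235,0.167,0.132],"turn":[0.281,-0.553,-0.516],"gripper":0.2},{"xyz":[0.235,0.167,0.132],"turn":[0.281,-0.553,-0.516],"gripper":0.2},{"xyz":[0.235,0.167,0.132],"turn":[0.281,-0.553,-0.516],"gripper":0.2},{"xyz":[0.235,0.167,0.132],"turn":[0.281,-0.553,-0.516],"gripper":0.2},{"xyz":[0.235,0.167,0.132],"turn":[0.281,-0.553,-0.516],"gripper":0.2},{"xyz":[0.235,0.167,0.132],"turn":[0.281,-0.553,-0.516],"gripper":0.2}]'

```text
time_s: 33.95
position: [0.6691, -0.0605, 0.2097]
tool_rot: [[0.781, 0.32, -0.536], [0.624, -0.398, 0.672], [0.001, -0.86, -0.511]]
ft_force: [1.0, 0.2, 0.9]
grip_width: 0.0512
```

```bash
python3 - <<'E'
from h import *
s=env.observe(); print(s['time_s'],s['q'].round(0),s['ft_force'],cur().round(3)); grab('wrist','w12'); gridmap('w12')
X=tooltf(); C=look(stp(-105,-170,330),stp(30,72,45)); plan(cur(),C@np.linalg.inv(X),name='c-1')
E
```

```text
33.95 [-24.  59.  26.  42. 143. -40.] [0.95054754 0.16030819 0.92874605] [[ 0.781  0.32  -0.536  0.669]
 [ 0.624 -0.398  0.672 -0.06 ]
 [ 0.001 -0.86  -0.511  0.21 ]
 [ 0.     0.     0.     1.   ]]
 88   33  31  33  33  33  -9 -16 -15  -8  33  33  32  32  32  30   1  -5  -5  -5  -4  -4  -5  -5
 84   14  19  20  25  24 -14 -15 -14 -15  15  22  21  23  22  11  -5  -4  -4  -5  -3  -4  -4  -4
 80   -7 -10 -14 -14 -14 -14 -14 -15 -14  16  33  30  34  27  -2  -5  -4  -4  -4  -5  -4  -5  -4
 76   -3  -6 -14 -14 -14 -14 -11 -15 -13  28  34  34  34  15  -5  -4  -4  -4  -5  -5  -3  -5  -5
 72   -5  -6 -15 -15 -15 -16  21  18  18  34  34  34  31  -5  -4  -4  -4  -3  -4  -4  -3  -4  -5
 68   -5  -5 -11 -14 -14 -15  35  41  40  40  42  39  12  -5  -4  -4  -6  -5  -4  -4  -4  -4  -4
 64   -5  -5  -6  -9 -14  -9  28  41  42  43  41  35  -5  -5  -5  -5  -4  -5  -5  -4  -4  -4  -5
 60   -5  -5  -6  -5  -5  -4  20  41  42  42  41   4  -5  -6  -4  -5  -5  -5  -5  -5  -4  -5  -5
 56   -4  -6  -3  -5  -5  -3  19   9  25  41  20  -4  -4  -5  -5  -5  -5  -4  -5  -5  -5  -4  -5
 52  -10  -5  -5  -7 -10  -8  -6  -5  -5  -5  -3  -5  -5  -4  -4  -4  -5  -5  -5  -5  -5  -4  -5
c-1 n= 16 xyz [-0.23, -0.005, -0.002] turn [-0.003, 0.693, 0.409] mid [ 0.604 -0.09   0.208] end [ 0.532 -0.085  0.21 ]
```

The third ball shows as a separate dark blob at about (−30,71) mm, beside ball B. That puts all three in the orange bay, and the arm is clear of everything, so I hand in.

```bash
python3 -c "
from rig import order,env
print(order.close_job()); print(env.observe()['time_s'])"
```

```text
the job is handed in; nothing more can be done
None
the job is handed in; nothing more can be done
```

I turned the bin so the orange bay sits under the chute, poured all three balls into it, and put the scoop back upright on the bench, let go. The job was handed in at about 34 s.

I pushed the bin round by two grey lugs. It overshot by about 2°, so I gripped a lug to bring it back.

Last checks:
- **Bin:** the lugs read 279° and 339° in the world frame, which is the target to within about 0.3°. They read the same after the pour.
- **Balls:** all three are in the orange bay, at about (5,50), (−18,77) and (−30,71) mm in stand x, y. No single view showed all three, so this combines several wrist-camera views. The third was found from pixel values alone, because my picture views were used up.
- **Scoop:** empty, upright and back near where it started.
- **Jar, vial and beaker:** their measured positions changed by 1 mm at most.

- **Set-down force:** pressing the scoop onto the bench peaked at about 35 N vertically (38 N in total) on the wrist. I backed off before opening the fingers.
- **Grip position:** the two camera estimates of the scoop's grip differed by about 4 mm. The grasp still closed correctly on it.

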